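Fit a splined bowl and load a finishing machine

ROBOT

A 6-joint arm with a two-finger parallel gripper is mounted at the origin on the work surface. World frame = base frame: x ahead of the robot, y to its left, z up, the work surface at z = 0. Lengths are in m, angles in degrees, forces in N, time in s.
With the tool pointing down it reaches from about 0.35 to 0.875 m from the base axis. Payload 4.2 kg.
Tool frame: the origin (TCP) lies midway between the tips of the shut fingers; the grasp point (between the pads) lies 19 mm behind it; z points along the fingers, y is the line along which they close (so a half turn about z gives the same grasp; the last joint's range is limited). The gripper opens to 87 mm and grips with 3 to 60 N. Pads are 19 mm wide; open, the fingers measure 117 mm over their backs; the gripper's body (75 mm by 190 mm) begins 51 mm behind the grasp point.
Start: joints at [88.843, 22.042, 0.453, 0, -68.411, -14.817], TCP at [0.172, 0.601, 0.223] pointing down, gripper open.
Joint ranges: [-179.83, 179.83], [-69.29, 118.12], [-61.27, 80.66], [-181.25, 117.63], [-171.15, -9.14], [-177.46, 177.46]. Speed limits (degrees/s): [159.86, 159.86, 180, 180, 180, 180].

INTERFACE

Orientations are given as a 3x3 rotation matrix whose columns are the frame's x, y, z axes.
In Python, from station import r, cams gives the robot as it stands.
- The arm moves only by the tool play_rows, never from a script. Its argument "commands" is text: rows parted by semicolons, each of 6 numbers parted by spaces: the shift along the world's x, y, z normalised to -1 to 1, where 1 is 30 mm, then the turn, a rotation vector about the world's x, y, z normalised to -1 to 1, where 1 is 0.15 rad. A call has 1 to 20 rows; each row shifts and turns the commanded pose from where the row before left it; what a row does not reach is not made up. A row lasts 1/10 s, in which the tool goes at most 50 mm and 8.59 degrees, less where a joint would pass 70% of its speed; a pose out of reach is approached as far as the arm can. A call with a number of a shift or a turn outside -1 to 1 is refused whole. A call with a gripper value outside its range is refused whole. "grip" is the finger opening in mm, from 0 to 87, set as the call begins (left out, the last holds). The fingers move at their own pace and stop on an object; the grip force is fixed at half the most. Time passes only in rows, so rows that do not move let the fingers close. It gives the time, the measured TCP pose, the force, the opening and the grip force at its end, in the units of the state.
- r.sense(): the state, without advancing time (a new reading comes with each control period).
- cams.capture(name): name is "scene" or "top"; returns (picture, depth): 400x640x3 uint8, blue, green, red; 400x640 float32, m along the optical axis (not along the pixel's ray), 0 where there is no reading.
- cams.camera_info(name): a dict with "mtx" (3x3 intrinsics, pixels), "k1" (the pictures are not rectified: a ray, as slopes to the right and down, at radius r is drawn at 1 + k1 r^2 times it, then the intrinsics apply), "R" (3x3) and "t" (3): a world point X has camera coordinates R X + t. Camera axes: x right, y down, z forward; pixel columns grow to the right and rows downward; lengths in m; the calibration is good to about 2 mm. A picture is of the moment at which its call begins. camera_info takes no time and is no camera call.
- r.finish_job(): hands the job in; it is judged then, once.
The state is a dict: "time_s": time; "joints": joint angles; "joint_velocities": joint speeds; "effort": joint torques, N m; "tcp_pos": TCP position; "ee_rot": TCP orientation; "wrist_force": force on the tool from outside, world axes, zero at the start; "moment": the same for the moment, N m; "gripper_width": opening from 0.0 (shut) to 1.0 (fully open); "gripper_force": force on a finger pad.
Only numpy, scipy, OpenCV 4.12 (cv2) and the standard library are available. Lean on these libraries where they do the work, as an engineer would, in place of code of your own. Each camera call takes 0.05 s, during which the arm holds its last target. There are 200 camera calls.

TASK

Get the white bench finishing machine ready and running: lift the yellow bowl by its grip bar, turn it until its splined collar lines up with the machine's drive stub, and lower it until it sits fully home on the flange, then let go. Next tip the square steel cup over the bowl so that all the green ceramic chips end up in the bowl, stand the empty cup upright on its round cork mat again, and put every aluminium test bar from the blue sheet into the bowl too. Last of all push the red lever fully over to the far side, with the bowl still home and every chip and bar in it; do not knock over or push away the glass jar or the brown bottle.

Things in the scene. Friction and masses are not known exactly. Their poses are not given: they have to be found in the camera images.
- machine: white finishing machine, fixed; housing 220 (x) x 270 (y) x 70 mm high, origin at the centre of its underside on the bench, x axis pointing away from the robot. On top a steel flange (45 mm radius, top 74 mm above the bench) round the drive stub, at machine (0, +30 mm), and the lever's block at machine (0, -105 mm)
- drive_seat (a point): centre of the flange's top face, at the foot of the dark splined drive stub; z up, x and y turn with the stub. Stub: core 33 mm in diameter, straight for 24 mm, tapering to 18 mm at its tip 33 mm up; four keys 10 mm wide and 22 mm high reach 26 mm from the axis along +x, -x, +y and -y. It stands at any angle and is stiff to turn (0.6 N m)
- bowl: yellow bowl, 0.3 to 0.5 kg; origin: centre of its underside, z up. Below, an open collar 72 mm wide, 36 mm high, with four inner teeth on the diagonals of x and y, 18 mm from the axis; it drops over the stub when bowl x lies along stub x or y, either way (play 6 degrees, 1.5 mm); home when the origin is at drive_seat. Above, a pan 180 mm wide, wall 4 mm, inner floor 42 mm, rim 92 mm up
- bowl_grip (a point): centre of the bowl's aluminium grip bar, on the bowl's axis 87 mm above its underside: 50 mm long (bowl x), 20 mm wide (bowl y), 34 mm high, on a post 28 mm in diameter that rises from the middle of the pan's floor
- cup_mid (a point): centre of the square steel cup, half-way up, z to its mouth: 62 x 62 mm outside (x, y), 100 mm high, straight walls 3 mm thick, open top, 0.1 to 0.16 kg empty; it starts upright on the cork mat holding the chips
- mat_top (a point): centre of the top face of the round cork mat, 84 mm in diameter, 4 mm thick, fixed to the bench
- chip0_mid (a point): centre of a green ceramic chip, 20 x 17 x 16 mm (x, y, z), 14 g; five of them, in the cup at the start
- chip1_mid (a point): centre of a green ceramic chip, 20 x 17 x 16 mm (x, y, z), 14 g; five of them, in the cup at the start
- chip2_mid (a point): centre of a green ceramic chip, 20 x 17 x 16 mm (x, y, z), 14 g; five of them, in the cup at the start
- chip3_mid (a point): centre of a green ceramic chip, 20 x 17 x 16 mm (x, y, z), 14 g; five of them, in the cup at the start
- chip4_mid (a point): centre of a green ceramic chip, 20 x 17 x 16 mm (x, y, z), 14 g; five of them, in the cup at the start
- bar0_mid (a point): centre of an aluminium test bar (dog-bone): 70 mm long (its x), ends 20 mm wide and 17 mm long, waist 12 mm wide (its y) and 36 mm long, 16 mm high throughout, 55 g; three to five are present, lying on the blue sheet (4 mm thick, 150 x 200 mm) at the start
- bar1_mid (a point): centre of an aluminium test bar (dog-bone): 70 mm long (its x), ends 20 mm wide and 17 mm long, waist 12 mm wide (its y) and 36 mm long, 16 mm high throughout, 55 g; three to five are present, lying on the blue sheet (4 mm thick, 150 x 200 mm) at the start
- bar2_mid (a point): centre of an aluminium test bar (dog-bone): 70 mm long (its x), ends 20 mm wide and 17 mm long, waist 12 mm wide (its y) and 36 mm long, 16 mm high throughout, 55 g; three to five are present, lying on the blue sheet (4 mm thick, 150 x 200 mm) at the start
- bar3_mid (a point): centre of an aluminium test bar (dog-bone): 70 mm long (its x), ends 20 mm wide and 17 mm long, waist 12 mm wide (its y) and 36 mm long, 16 mm high throughout, 55 g; three to five are present, lying on the blue sheet (4 mm thick, 150 x 200 mm) at the start
- bar4_mid (a point): centre of an aluminium test bar (dog-bone): 70 mm long (its x), ends 20 mm wide and 17 mm long, waist 12 mm wide (its y) and 36 mm long, 16 mm high throughout, 55 g; three to five are present, lying on the blue sheet (4 mm thick, 150 x 200 mm) at the start
- lever (a joint): the run lever, rad: starts near 0 to 0.2 (leaning towards machine -x, the robot's side), 1.0 fully over to machine +x; stays where it is left, light (about 1 N at the tip)
- lever_tip (a point): centre of the lever's red ball, 26 mm in diameter, 80 mm from the pivot, which lies 92 mm above the bench; its height is about 162 mm at both ends of its travel and it moves 77 mm along machine x between them
- jar: glass jar with a blue cap, 56 mm in diameter, 75 mm high, standing on the bench; leave alone. Origin at its underside
- reagent: brown glass bottle, 68 mm in diameter, 120 mm high, standing on the bench; leave alone. Origin at its underside
Not all that is in view belongs to the job. Leave any purple or turquoise look-alike of the part that bears bar2_mid alone.

How it is judged (in metres and radians):
On the way, in this order (a step that is already met when the one before it is completed fails the run):
1. the bowl sits fully home on the drive stub, released (horizontal distance between bowl and drive_seat below 0.005 m and z of bowl in the frame of drive_seat below 0.004 m and angle between bowl's own z axis and vertical below 0.06 rad and contact force between the fingers and bowl below 0.5 N), for 0.3 s.
2. the cup is tipped over the bowl, which is home (horizontal distance between bowl and drive_seat below 0.005 m and z of bowl in the frame of drive_seat below 0.004 m and angle between bowl's own z axis and vertical below 0.06 rad and angle between cup_mid's own z axis and vertical above 1.2 rad and horizontal distance between cup_mid and bowl below 0.2 m), for 0.1 s.
3. all chips and bars are in the bowl, the bowl is home and the cup stands upright on its mat (horizontal distance between bowl and drive_seat below 0.005 m and z of bowl in the frame of drive_seat below 0.004 m and angle between bowl's own z axis and vertical below 0.06 rad and horizontal distance between each of chip0_mid, chip1_mid, chip2_mid, chip3_mid, chip4_mid and bowl below 0.088 m and z of chip0_mid in the frame of bowl between 0.04 and 0.095 m and z of chip1_mid in the frame of bowl between 0.04 and 0.095 m and z of chip2_mid in the frame of bowl between 0.04 and 0.095 m and z of chip3_mid in the frame of bowl between 0.04 and 0.095 m and z of chip4_mid in the frame of bowl between 0.04 and 0.095 m and horizontal distance between each of bar0_mid, bar1_mid, bar2_mid, bar3_mid, bar4_mid and bowl below 0.08 m and z of bar0_mid in the frame of bowl between 0.04 and 0.1 m and z of bar1_mid in the frame of bowl between 0.04 and 0.1 m and z of bar2_mid in the frame of bowl between 0.04 and 0.1 m and z of bar3_mid in the frame of bowl between 0.04 and 0.1 m and z of bar4_mid in the frame of bowl between 0.04 and 0.1 m and horizontal distance between cup_mid and mat_top below 0.025 m and angle between cup_mid's own z axis and vertical below 0.1 rad and height (world z) of cup_mid below 0.062 m), for 0.2 s.
4. the lever is fully over (value of joint lever above 0.85 rad), for 0.2 s.
At the end, for the whole second after the job is handed in: the bowl is home on the stub (within 5 mm sideways, 4 mm in height, level within 0.06 rad), every chip and bar present lies in the bowl, the cup stands upright within 25 mm of the centre of its mat, the lever is past 0.85 rad, and all is at rest and released (all of step 3 and value of joint lever above 0.85 rad and linear speed of bowl below 0.02 m/s); the robot touches nothing.
It fails at once if the jar or the brown bottle is knocked over (angle between any of jar, reagent's own z axis and vertical above 0.6 rad).
It fails at once if the glass jar or the brown bottle is pushed away by more than 60 mm (distance of any of jar, reagent from where it was at the start of the episode above 0.06 m).
Of bar0, bar1, bar2, bar3, bar4 only 3 to 5 are there at a start; the rules pass over those that are not, and their reading is None.
At some moment in a run one of bar0, bar1, bar2, bar3, bar4 may be knocked a few centimetres aside while the robot is not near it.
It also fails if it takes over 210 s, if anything falls off the work surface, if the arm or the gripper's body presses on something with over 40 N, if the wrist force passes 120 N, or if a joint passes its speed limit or range.

## Working session

There is one attempt and no reset: what is moved stays moved. The work goes in short steps, Python scripts to look and compute and a tool call to move; the robot and the scene stay as the last step left them, time stands still between calls to the robot, and variables do not carry over. Pictures are saved under pics/ and viewed, at most 14 in all, crops included, and the job is handed in when it is done.

Besides the shell and the picture viewer there is one more tool, called after "Emit:" as name(argument=value, ...) on one line, values as JSON. play_rows: Moves the arm, as the interface text tells. Scaled input: -1 to 1 covers 30 mm each way for a shift and 0.15 rad each way for a turn. Its arguments: {"type":"object","properties":{"commands":{"type":"string"},"grip":{"type":"number"}},"required":["commands"]}

```bash
ls; mkdir -p pics; cat > h.py <<'E'
import numpy as np, cv2
from station import r, cams
def cap(n):
    im,d=cams.capture(n); return im.copy(),np.array(d),cams.camera_info(n)
def pts(d,c):
    h,w=d.shape; v,u=np.mgrid[:h,:w].astype(float)
    rr=rays(np.stack([u.ravel(),v.ravel()],1),c).reshape(h,w,3)
    P=rr*d[...,None]; return (P-c["t"])@np.array(c["R"])
def rays(uv,c):
    K=np.array(c["mtx"]); p=cv2.undistortPoints(np.float64(uv).reshape(-1,1,2),K,np.array([c["k1"],0,0,0,0.])).reshape(-1,2)
    return np.c_[p,np.ones(len(p))]
def onplane(uv,c,z):
    R=np.array(c["R"]);t=np.array(c["t"]); D=rays(uv,c)@R; o=-R.T@t
    return o+D*((z-o[2])/D[:,2:3])
def proj(X,c):
    X=np.atleast_2d(X)@np.array(c["R"]).T+c["t"]
    return cv2.projectPoints(np.float64(X),np.zeros(3),np.zeros(3),np.array(c["mtx"]),np.array([c["k1"],0,0,0,0.]))[0].reshape(-1,2)
def st():
    s=r.sense(); print(s["time_s"],np.round(s["tcp_pos"],4),np.round(s["ee_rot"],3).tolist(),s["gripper_width"],s["gripper_force"],np.round(s["wrist_force"],1))
E
python3 - <<'E'
from h import *
for n in("scene","top"):
    im,d,c=cap(n); cv2.imwrite(f"pics/a_{n}.png",im); np.savez(f"a_{n}.npz",im=im,d=d)
    print(n,np.round(c["mtx"],1).tolist(),c["k1"],np.round(c["R"],3).tolist(),np.round(c["t"],3), np.round(-np.array(c["R"]).T@c["t"],3))
st()
E
```

```text
pics
scene [[391.3, 0.0, 319.1], [0.0, 391.3, 204.7], [0.0, 0.0, 1.0]] -0.05661425692767089 [[0.709, 0.705, 0.011], [0.476, -0.467, -0.746], [-0.521, 0.534, -0.666]] [-0.315 -0.217  1.419] [ 1.066 -0.636  0.787]
top [[400.1, 0.0, 329.8], [0.0, 400.1, 204.6], [0.0, 0.0, 1.0]] -0.08774652328193847 [[0.005, -1.0, -0.001], [-0.99, -0.005, -0.142], [0.142, 0.002, -0.99]] [-0.106  0.564  1.41 ] [ 0.359 -0.105  1.476]
0.1 [0.1718 0.6004 0.2216] [[0.961, -0.275, -0.0], [-0.275, -0.961, -0.002], [0.0, 0.002, -1.0]] 0.999613009955197 0.0 [-0.4 -0.9 -0.5]
```

```bash
ls -la pics
```

```text
total 816
drwxr-xr-x 2 agent agent   4096 Dec  1 07:59 .
drwxr-xr-x 3 agent agent   4096 Dec  1 07:59 ..
-rw-r--r-- 1 agent agent 459440 Dec  1 07:59 a_scene.png
-rw-r--r-- 1 agent agent 362268 Dec  1 07:59 a_top.png
```

View pics/a_top.png

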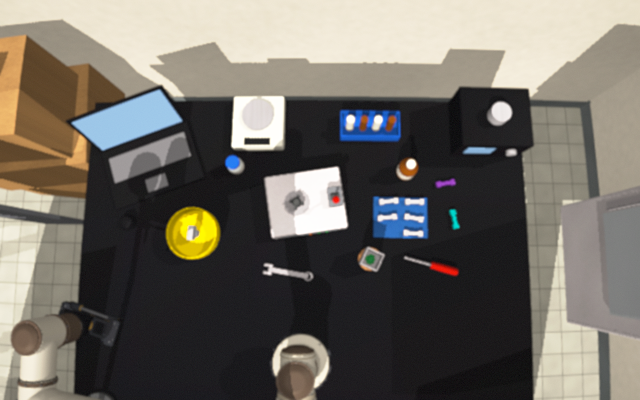

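View pics/a_scene.png

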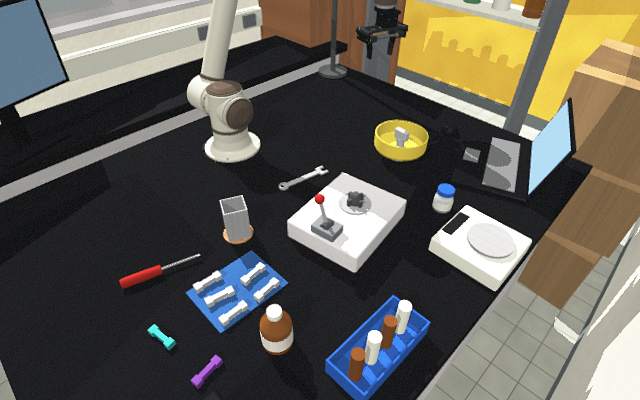

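The top view shows the bowl at (192,233), the stub at (296,200), the lever ball at (336,198), the cup at (370,259), five bars on the sheet near (400,217), the bottle at (406,170) and the jar at (234,164). The scene view shows the same layout. Next I'll measure them.

```bash
cat > m.py <<'E'
from h import *
import sys
def rect(P,m,name,pr=True):
    q=P[m]; (c,s,a)=cv2.minAreaRect(np.float32(q[:,:2]*1000)); 
    print(name,len(q),"med",np.round(np.median(q,0),4),"rect",np.round(c,1),np.round(s,1),round(a,1))
D={}
for n in("top","scene"):
    f=np.load(f"a_{n}.npz"); im,d=f["im"],f["d"]; c=cams.camera_info(n); P=pts(d,c); H=cv2.cvtColor(im,cv2.COLOR_BGR2HSV)
    h,s,v=[H[...,i].astype(int) for i in range(3)]; D[n]=(im,P,h,s,v,c)
    ok=(d>0)&(P[...,0]>0.2)&(P[...,0]<0.9)&(abs(P[...,1])<0.6)
    z=P[...,2]; print("==",n,"bench z",np.median(z[ok&(abs(z)<.02)]))
    yel=ok&(h>20)&(h<35)&(s>150)&(v>80)
    rect(P,yel,"yellow"); rim=yel&(z>np.percentile(z[yel],97)-.012); q=P[rim][:,:2]
    A=np.c_[2*q,np.ones(len(q))]; so=np.linalg.lstsq(A,(q**2).sum(1),rcond=None)[0]; bc=so[:2]; print(" rim circle",bc,np.sqrt(so[2]+bc@bc),np.median(z[rim]))
    g=ok&(np.hypot(P[...,0]-bc[0],P[...,1]-bc[1])<.05)&(s<80)&(z>.07); rect(P,g,"grip")
    blue=ok&(h>100)&(h<120)&(s>130)&(P[...,1]<-.1)&(P[...,0]<.72)&(z<.04); rect(P,blue,"sheet")
    red=ok&((h<6)|(h>174))&(s>150)&(z>.1); rect(P,red,"ball")
    gr=ok&(h>40)&(h<85)&(s>100)&(z>.01)&(z<.12)&(P[...,1]<0); rect(P,gr,"green")
    mach=ok&(z>.06)&(z<.08)&(s<60)&(v>120)&(abs(P[...,1]+.05)<.25)&(P[...,0]<.72); rect(P,mach,"mach")
    cv2.imwrite(f"pics/b_{n}.png",np.hstack([cv2.resize(im[150:250,140:220] if n=="top" else im[100:180,350:450],(395,500),interpolation=cv2.INTER_CUBIC),cv2.resize(im[160:240,260:350] if n=="top" else im[160:280,280:415],(405,500),interpolation=cv2.INTER_CUBIC)]))
E
python3 m.py
```

```text
== top bench z 0.00013947873348008308
yellow 2174 med [0.4571 0.3945 0.0424] rect [463.8 404.6] [199.1 224.2] 0.8
 rim circle [0.45695357 0.38250566] 0.08710683707423857 0.08910056091184586
grip 112 med [0.4551 0.3777 0.1013] rect [455.2 381.3] [23.6 46.1] 87.8
sheet 1608 med [ 0.5096 -0.3552  0.0036] rect [ 525.4 -363.9] [210.  158.2] 89.7
ball 37 med [ 0.5638 -0.1199  0.1768] rect [ 564.  -121.5] [20.3 16.6] 0.5
green 57 med [ 0.3696 -0.2455  0.0431] rect [ 369.8 -246.9] [28.5 24.9] 11.2
mach 4185 med [ 0.5619 -0.0101  0.0699] rect [499.8 -76.2] [384.  371.7] 8.9
== scene bench z -0.0008014704913049914
yellow 1504 med [0.4617 0.3839 0.0634] rect [411.7 451. ] [199.6 353.5] 27.2
 rim circle [0.45880127 0.38071509] 0.08755561567169294 0.0848425501293631
grip 151 med [0.4617 0.3739 0.0907] rect [460.4 378.8] [22.5 49.9] 82.9
sheet 2809 med [ 0.5333 -0.3642  0.0026] rect [ 506.3 -370.7] [424.6 227.5] 73.9
ball 72 med [ 0.5708 -0.1288  0.1734] rect [ 568.2 -128.4] [21.8 14.1] 23.9
green 0 med [nan nan nan] rect [0. 0.] [0. 0.] 0.0
mach 4781 med [ 0.5922 -0.0298  0.0689] rect [500.  -81.6] [384.5 374.7] 9.1
  return _methods._mean(a, axis=axis, dtype=dtype,
  ret = um.true_divide(
```

View pics/b_top.png

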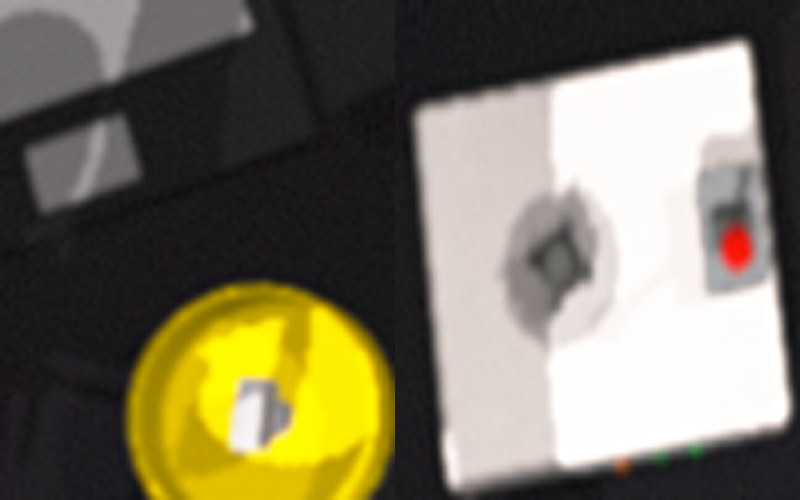

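```bash
cat > m2.py <<'E'
import io,contextlib
with contextlib.redirect_stdout(io.StringIO()):
    from m import *
from scipy import ndimage as nd
th0=np.radians(9)
for n in D:
    im,P,h,s,v,c=D[n]; x,y,z=P[...,0],P[...,1],P[...,2]; print("==",n)
    # machine top
    m=(z>.062)&(z<.079)&(x>.35)&(x<.68)&(y>-.25)&(y<.12)&(s<70)
    l,k=nd.label(m); m=l==1+np.argmax(nd.sum(m,l,range(1,k+1))); m=nd.binary_fill_holes(m); rect(P,m&(z<.079)&(z>.06),"mach")
    near=(x>.44)&(x<.62)&(y>-.09)&(y<.09)
    fl=near&(z>.084)&(z<.125); rect(P,fl,"stub>84")
    tip=near&(z>.102)&(z<.12); rect(P,tip,"stub tip")
    q=P[fl]; 
    for cen in (np.median(P[tip],0)[:2],):
        w=q[:,:2]-cen; R=np.hypot(*w.T); a=np.arctan2(w[:,1],w[:,0])
        for lo in(.017,.02): 
            k=(R>lo)&(R<.03); print(cen,"key ang",np.degrees(np.angle(np.sum((R[k])*np.exp(4j*a[k]))))/4,k.sum(),abs(np.mean(np.exp(4j*a[k]))))
    g=(np.hypot(x-.457,y-.381)<.05)&(s<90); rect(P,g&(z>.098)&(z<.115),"grip top"); 
    q=P[g&(z>.098)&(z<.115)][:,:2]; C=np.cov(q.T); e=np.linalg.eigh(C)[1][:,1]; print(" pca",q.mean(0),np.degrees(np.arctan2(e[1],e[0])))
    cup=(x>.3)&(x<.46)&(y<-.17)&(y>-.32)&(z>.095)&(z<.115); rect(P,cup,"cup rim")
    mat=(x>.3)&(x<.46)&(y<-.17)&(y>-.34)&(h<20)&(s>60)&(z<.02)&(z>-.005); rect(P,mat,"mat")
    bars=(x>.42)&(x<.66)&(y<-.24)&(y>-.5)&(z>.012)&(z<.03)&(s<110)&(v>100); l,k=nd.label(bars)
    for i in range(1,k+1):
        if (l==i).sum()>15: rect(P,l==i," bar")
    for nm,m in(("jar",(z>.06)&(z<.085)&(h>100)&(h<125)&(s>120)&(y>0)&(y<.4)),("bottle",(z>.1)&(z<.13)&(x>.55)&(x<.75)&(y<-.2)&(y>-.42))): rect(P,m,nm)
    bo=(z>.03)&(x>.52)&(x<.75)&(y<-.2)&(y>-.42)&(h<20)&(s>80); rect(P,bo,"bottle brown")
E
python3 m2.py
python3 - <<'E'
from m2 import *
a=D["top"][0]; b=D["scene"][0]
A=cv2.resize(a[185:215,280:312],(400,375),interpolation=cv2.INTER_CUBIC); B=cv2.resize(b[185:217,338:372],(400,375),interpolation=cv2.INTER_CUBIC)
cv2.imwrite("pics/c.png",np.hstack([A,B]))
E
```

```text
== top
mach 3980 med [ 0.5576 -0.0079  0.0699] rect [572.4 -13.2] [221.  270.1] 8.9
stub>84 114 med [0.5663 0.0145 0.0993] rect [593.  -23.4] [ 42.3 134.7] 31.9
stub tip 35 med [0.567  0.0146 0.1057] rect [565.6  18.1] [21.4 25. ] 89.4
[0.56698589 0.01459713] key ang -12.056851772852479 36 0.7501118074329527
[0.56698589 0.01459713] key ang -12.068881699151651 23 0.8326033366418139
grip top 77 med [0.4536 0.3816 0.1031] rect [455.3 382.5] [21.4 45.5] 89.8
 pca [0.45526775 0.38177533] 176.425968384526
cup rim 73 med [ 0.3724 -0.2482  0.1028] rect [ 369.8 -247. ] [62.6 62. ] 65.1
mat 127 med [ 0.3769 -0.2249  0.002 ] rect [ 376.3 -235.8] [67. 95.] 71.2
 bar 85 med [ 0.5826 -0.3167  0.0204] rect [ 582.7 -316.9] [18.6 67.5] 4.6
 bar 88 med [ 0.5818 -0.4141  0.019 ] rect [ 581.1 -414.4] [68.8 19.2] 89.8
 bar 82 med [ 0.5229 -0.3128  0.0194] rect [ 524.9 -312.5] [20.  69.6] 7.4
 bar 88 med [ 0.5213 -0.4102  0.0195] rect [ 521.8 -410.1] [70.  19.1] 80.5
 bar 90 med [ 0.4645 -0.4049  0.0194] rect [ 464.5 -406.5] [69.5 18.9] 86.1
jar 148 med [0.7144 0.2507 0.0749] rect [715.3 252. ] [50.2 44.1
[... 3366 characters left out ...]
[ 86.3 100.4] 60.9
 bar 180 med [ 0.5269 -0.3152  0.0179] rect [ 525.3 -314.3] [21.8 70.3] 6.4
 bar 189 med [ 0.4681 -0.4096  0.0178] rect [ 467.6 -409.3] [68.9 21. ] 88.6
 bar 197 med [ 0.5871 -0.3218  0.0183] rect [ 585.3 -320.8] [20.6 70.9] 5.3
 bar 201 med [ 0.5249 -0.4127  0.018 ] rect [ 523.3 -412.6] [68.2 23.2] 78.8
 bar 224 med [ 0.5843 -0.4197  0.0183] rect [ 583.  -417.7] [69.5 21.3] 88.5
jar 210 med [0.7181 0.2441 0.0733] rect [716.6 251.5] [49.2 51.7] 2.2
bottle 229 med [ 0.7053 -0.389   0.1178] rect [ 702.2 -387.5] [30.7 30.6] 39.5
bottle brown 697 med [ 0.7173 -0.3995  0.0814] rect [ 706.3 -389.9] [67.8 56.8] 55.7
  return _methods._mean(a, axis=axis, dtype=dtype,
  ret = um.true_divide(
  return _methods._mean(a, axis=axis, dtype=dtype,
  ret = um.true_divide(
```

View pics/c.png

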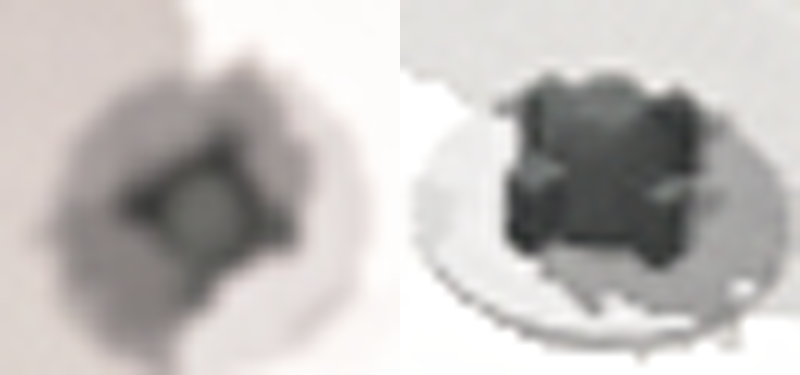

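The crop shows the stub's four keys at about -11° mod 90, seen from both views. The bowl is at (0.458, 0.381), its bar at about -4°, and the seat at (0.568, 0.015). I'll move above the bowl.

Emit:
play_rows(commands="0.8 -0.6 0 0 0 0.12;0.8 -0.6 0 0 0 0.12;0.8 -0.6 0 0 0 0.12;0.8 -0.6 0 0 0 0.12;0.8 -0.6 0 0 0 0.12;0.8 -0.6 0 0 0 0.12;0.8 -0.6 0 0 0 0.12;0.8 -0.6 0 0 0 0.12;0.8 -0.6 0 0 0 0.12;0.8 -0.6 0 0 0 0.12;0.8 -0.6 0 0 0 0.12;0.8 -0.6 0 0 0 0.12;0 0 0 0 0 0;0 0 0 0 0 0", grip=87)

```text
time_s: 1.5
tcp_pos: [0.4601, 0.3843, 0.2219]
ee_rot: [[0.998, -0.064, -0.001], [-0.064, -0.998, -0.001], [-0.001, 0.001, -1.0]]
wrist_force: [0.3, -0.0, -1.0]
gripper_width: 0.995
gripper_force: 0.0
```

Emit:
play_rows(commands="-0.08 -0.1 -0.7 0 0 0;0 0 -0.7 0 0 0;0 0 -0.7 0 0 0;0 0 -0.7 0 0 0;0 0 -0.7 0 0 0;0 0 -0.7 0 0 0;0 0 -0.5 0 0 0;0 0 -0.3 0 0 0;0 0 0 0 0 0;0 0 0 0 0 0")

```text
time_s: 2.5
tcp_pos: [0.4576, 0.3826, 0.0731]
ee_rot: [[0.998, -0.062, 0.001], [-0.062, -0.998, 0.001], [0.001, -0.001, -1.0]]
wrist_force: [-0.6, -0.0, 0.1]
gripper_width: 0.998
gripper_force: 0.0
```

Emit:
play_rows(commands="0 0 0 0 0 0;0 0 0 0 0 0;0 0 0 0 0 0;0 0 0 0 0 0;0 0 0 0 0 0;0 0 0 0 0 0;0 0 0 0 0 0;0 0 0 0 0 0;0 0 0 0 0 0;0 0 0 0 0 0", grip=0)

```text
time_s: 3.5
tcp_pos: [0.458, 0.3827, 0.0728]
ee_rot: [[0.998, -0.062, 0.001], [-0.062, -0.998, 0.002], [0.001, -0.002, -1.0]]
wrist_force: [0.7, 1.3, 0.3]
gripper_width: 0.224
gripper_force: 30.1
```

Emit:
play_rows(commands="0 0 0.4 0 0 0;0 0 0.6 0 0 0;0 0 0.7 0 0 0;0 0 0.7 0 0 0;0 0 0.7 0 0 0;0 0 0.6 0 0 0;0 0 0.4 0 0 0;0 0 0 0 0 0;0 0 0 0 0 0")

```text
time_s: 4.4
tcp_pos: [0.4569, 0.3812, 0.1946]
ee_rot: [[0.998, -0.063, -0.002], [-0.063, -0.998, -0.001], [-0.002, 0.001, -1.0]]
wrist_force: [-0.2, -0.7, -5.7]
gripper_width: 0.225
gripper_force: 30.0
```

Emit:
play_rows(commands="0.1 -0.35 0 0 0 -0.05;0.2 -0.7 0 0 0 -0.05;0.23 -0.76 0 0 0 -0.05;0.23 -0.76 0 0 0 -0.05;0.23 -0.76 0 0 0 -0.05;0.23 -0.76 0 0 0 -0.05;0.23 -0.76 0 0 0 -0.05;0.23 -0.76 0 0 0 -0.05;0.23 -0.76 0 0 0 -0.05;0.23 -0.76 0 0 0 -0.05;0.23 -0.76 0 0 0 -0.05;0.23 -0.76 0 0 0 -0.05;0.23 -0.76 0 0 0 -0.05;0.23 -0.76 0 0 0 -0.05;0.23 -0.76 0 0 0 -0.05;0.23 -0.76 0 0 0 -0.05;0.23 -0.56 0 0 0 -0.05;0.1 0 0 0 0 0;0 0 0 0 0 0;0 0 0 0 0 0")

```text
time_s: 6.4
tcp_pos: [0.5725, 0.0145, 0.1949]
ee_rot: [[0.982, -0.189, -0.002], [-0.189, -0.982, -0.0], [-0.002, 0.0, -1.0]]
wrist_force: [-0.7, -0.8, -4.6]
gripper_width: 0.23
gripper_force: 30.0
```

```bash
cat > bowl.py <<'E'
from h import *
def bowl(lo=None):
    for n in("top","scene"):
        im,d,c=cap(n); P=pts(d,c); H=cv2.cvtColor(im,cv2.COLOR_BGR2HSV); h,s,v=[H[...,i].astype(int) for i in range(3)]
        x,y,z=P[...,0],P[...,1],P[...,2]
        yel=(d>0)&(h>20)&(h<35)&(s>150)&(v>80)&(x>.2)&(x<.9)&(abs(y)<.6)&(z<.4)
        zt=np.percentile(z[yel],97); rim=yel&(z>zt-.01)
        q=P[rim][:,:2]
        for _ in range(3):
            A=np.c_[2*q,np.ones(len(q))]; so=np.linalg.lstsq(A,(q**2).sum(1),rcond=None)[0]; bc=so[:2]; R=np.sqrt(so[2]+bc@bc)
            e=abs(np.hypot(*(q-bc).T)-R); q=q[e<.006]
        print(n,"rim c",np.round(bc,4),"R",round(R,4),"z",round(np.median(z[rim]),4),len(q))
        pl=P[rim]; A=np.c_[pl[:,:2]-bc,np.ones(len(pl))]; k=np.linalg.lstsq(A,pl[:,2],rcond=None)[0]; print("  tilt",np.round(k,3))
if __name__=="__main__": bowl(); st()
E
python3 bowl.py
```

```text
top rim c [ 0.5626 -0.0422] R 0.0217 z 0.3057 18
  tilt [ 0.02  -0.004  0.305]
scene rim c [0.5739 0.012 ] R 0.0867 z 0.2096 417
  tilt [-0.004 -0.014  0.21 ]
6.5 [0.5726 0.0149 0.1953] [[0.982, -0.188, -0.001], [-0.188, -0.982, -0.0], [-0.001, 0.0, -1.0]] 0.22734590509179486 29.95239935000427 [ 0.1 -0.3 -5.1]
```

Emit:
play_rows(commands="-0.15 0.02 -0.2 0 0 0;0 0 -0.25 0 0 0;0 0 -0.15 0 0 0;0 0 -0.1 0 0 0;0 0 -0.1 0 0 0;0 0 0 0 0 0;0 0 0 0 0 0")

```text
time_s: 7.2
tcp_pos: [0.5687, 0.0149, 0.1716]
ee_rot: [[0.982, -0.189, 0.0], [-0.189, -0.982, -0.0], [0.0, 0.0, -1.0]]
wrist_force: [0.0, 0.4, -4.5]
gripper_width: 0.223
gripper_force: 30.0
```

```bash
python3 - <<'E'
from bowl import *
E
sed -i 's/yel=(d>0)/yel=(d>0)\&(np.hypot(x-.57,y-.015)<.13)/; s/z<.4)/z<.26)/' bowl.py; python3 bowl.py
```

```text
top rim c [0.5665 0.014 ] R 0.0849 z 0.191 35
  tilt [0.044 0.004 0.207]
scene rim c [0.5704 0.0119] R 0.0865 z 0.187 377
  tilt [-0.008 -0.013  0.188]
7.3 [0.5688 0.0149 0.1718] [[0.982, -0.189, 0.001], [-0.189, -0.982, 0.0], [0.001, -0.0, -1.0]] 0.2297898620702673 29.95238641044125 [-0.4 -0.2 -3.6]
```

Emit:
play_rows(commands="-0.03 0.02 -0.1 0 0 0;0 0 -0.1 0 0 0;0 0 -0.1 0 0 0;0 0 -0.1 0 0 0;0 0 0 0 0 0;0 0 0 0 0 0")

```text
time_s: 7.9
tcp_pos: [0.5677, 0.0155, 0.1594]
ee_rot: [[0.982, -0.189, -0.0], [-0.189, -0.982, -0.0], [-0.0, 0.0, -1.0]]
wrist_force: [0.5, 1.1, -4.1]
gripper_width: 0.227
gripper_force: 30.0
```

Emit:
play_rows(commands="0 0 -0.1 0 0 0;0 0 -0.1 0 0 0;0 0 -0.1 0 0 0;0 0 0 0 0 0;0 0 0 0 0 0")

```text
time_s: 8.4
tcp_pos: [0.5677, 0.0155, 0.1504]
ee_rot: [[0.982, -0.189, -0.0], [-0.189, -0.982, -0.0], [-0.0, 0.0, -1.0]]
wrist_force: [-0.8, -0.0, -4.4]
gripper_width: 0.227
gripper_force: 30.0
```

Emit:
play_rows(commands="0 0 -0.05 0 0 0;0 0 -0.05 0 0 0;0 0 -0.05 0 0 0;0 0 0 0 0 0;0 0 0 0 0 0")

```text
time_s: 8.9
tcp_pos: [0.5678, 0.0156, 0.1467]
ee_rot: [[0.982, -0.189, 0.001], [-0.189, -0.982, -0.0], [0.001, -0.0, -1.0]]
wrist_force: [-0.8, 0.8, 0.5]
gripper_width: 0.228
gripper_force: 30.0
```

The force went from -4.4 to +0.5 N at a drop to 73.9 mm above the start, so the bowl is home. I'll release.

Emit:
play_rows(commands="0 0 0 0 0 0;0 0 0 0 0 0;0 0 0 0 0 0;0 0 0 0 0 0;0 0 0 0 0 0;0 0 0 0 0 0;0 0 0 0 0 0;0 0 0 0 0 0", grip=87)

```text
time_s: 9.7
tcp_pos: [0.5677, 0.0155, 0.146]
ee_rot: [[0.982, -0.189, -0.0], [-0.189, -0.982, -0.0], [-0.0, 0.0, -1.0]]
wrist_force: [-0.1, -0.9, -0.4]
gripper_width: 0.869
gripper_force: 0.0
```

Emit:
play_rows(commands="0 0 0.3 0 0 0;0 0 0.5 0 0 0;0 0 0.9 0 0 0;0 0 0.9 0 0 0;0 0 0.9 0 0 0;0 0 0.9 0 0 0;-0.8 -0.8 0 0 0 0;-0.8 -0.8 0 0 0 0;-0.8 -0.8 0 0 0 0;-0.8 -0.8 0 0 0 0;-0.8 -0.8 0 0 0 0;-0.8 -0.8 0 0 0 0;-0.8 -0.8 0 0 0 0;-0.8 -0.8 0 0 0 0;0 -0.8 0 0 0 0;0 -0.8 0 0 0 0;0 0 0 0 0 0")

```text
time_s: 11.4
tcp_pos: [0.3755, -0.2262, 0.2787]
ee_rot: [[0.981, -0.192, 0.001], [-0.192, -0.981, -0.001], [0.001, 0.001, -1.0]]
wrist_force: [0.2, 0.6, -0.2]
gripper_width: 1.001
gripper_force: 0.0
```

```bash
python3 bowl.py
```

```text
top rim c [0.5665 0.0168] R 0.0872 z 0.1653 125
  tilt [-0.014 -0.005  0.165]
scene rim c [0.5685 0.0137] R 0.0872 z 0.1612 526
  tilt [-0.001 -0.001  0.161]
11.5 [ 0.3755 -0.2246  0.2784] [[0.982, -0.19, 0.0], [-0.19, -0.982, 0.0], [0.0, -0.0, -1.0]] 0.998356108106747 0.0 [-0.2 -0.6 -0.2]
```

The bowl sits level at (0.5675, 0.015), and its rim rose 75 mm. Next is the cup. I'll grip it with the tool tilted towards the robot and pour by pitching outward. First I'll test with an empty gripper that the pour pose can be reached.

Emit:
play_rows(commands="0.74 -0.45 0.1 0 0 -0.2;0.74 -0.45 0.1 0 0 -0.2;0.74 -0.45 0.1 0 0 -0.2;0.74 -0.45 0.1 0 0 -0.2;0.74 -0.45 0.1 0 0 -0.2;0.74 -0.45 0.1 0 0 -0.2;0.74 -0.45 0.1 0 0 -0.2;0.74 -0.45 0.1 0 0 -0.2;0 0 0 0 0 0")

```text
time_s: 12.4
tcp_pos: [0.5557, -0.3323, 0.3009]
ee_rot: [[0.909, -0.417, -0.001], [-0.417, -0.909, 0.0], [-0.001, 0.0, -1.0]]
wrist_force: [-0.8, 0.0, -0.9]
gripper_width: 1.0
gripper_force: 0.0
```

Emit:
play_rows(commands="0 0 0 -0.225 -0.483 0;0 0 0 -0.225 -0.483 0;0 0 0 -0.225 -0.483 0;0 0 0 -0.225 -0.483 0;0 0 0 -0.225 -0.483 0;0 0 0 -0.225 -0.483 0;0 0 0 -0.225 -0.483 0;0 0 0 -0.225 -0.483 0;0 0 0 -0.225 -0.483 0;0 0 0 -0.225 -0.483 0;0 0 0 -0.225 -0.483 0;0 0 0 -0.225 -0.483 0;0 0 0 0 0 0")

```text
time_s: 13.7
tcp_pos: [0.5451, -0.3578, 0.3383]
ee_rot: [[0.579, -0.377, 0.723], [-0.266, -0.925, -0.269], [0.771, -0.036, -0.636]]
wrist_force: [0.5, 0.2, 1.0]
gripper_width: 1.003
gripper_force: 0.0
```

```bash
python3 -c "
from h import *
print(np.round(r.sense()['joints'],1)); st()"
```

```text
[-18.6   1.8 -28.6   9.   -9.2  77.2]
13.7 [ 0.5451 -0.3578  0.3383] [[0.579, -0.377, 0.723], [-0.266, -0.925, -0.269], [0.771, -0.036, -0.636]] 1.0028383880775023 0.0 [0.5 0.2 1. ]
```

J5 stops the pitch at about -40°. So I'll grip at pitch -160°, which allows 115 to 120° of tip. Next I'll compute the rotation to the grasp orientation.

```bash
cat > rot.py <<'E'
from h import *
from scipy.spatial.transform import Rotation as Ro
def target(head,pitch,ysign=-1):
    a,p=np.radians([head,pitch]); u=np.array([np.cos(a),np.sin(a),0]); z=np.cos(p)*u+np.array([0,0,np.sin(p)])
    y=ysign*np.array([-u[1],u[0],0]); return np.c_[np.cross(y,z),y,z]
def need(T,p=None):
    s=r.sense(); R=np.array(s["ee_rot"]); v=Ro.from_matrix(T@R.T).as_rotvec(); print("rot units",np.round(v/.15,3),"deg",np.degrees(np.linalg.norm(v)))
    if p is not None: print("shift units",np.round((np.array(p)-s["tcp_pos"])/.03,3))
E
python3 -c "
from rot import *
need(target(-25,-90),[.47,-.29,.28]); need(target(-25,-160))"
```

```text
rot units [ 2.141  5.471 -0.201] deg 50.5181863324675
shift units [-2.502  2.26  -1.944]
rot units [ 5.472 12.9    0.057] deg 120.43449892319346
```

Emit:
play_rows(commands="-0.31 0.28 -0.24 0.27 0.684 -0.025;-0.31 0.28 -0.24 0.27 0.684 -0.025;-0.31 0.28 -0.24 0.27 0.684 -0.025;-0.31 0.28 -0.24 0.27 0.684 -0.025;-0.31 0.28 -0.24 0.27 0.684 -0.025;-0.31 0.28 -0.24 0.27 0.684 -0.025;-0.31 0.28 -0.24 0.27 0.684 -0.025;-0.31 0.28 -0.24 0.27 0.684 -0.025;0 0 0 0 0 0")

```text
time_s: 14.6
tcp_pos: [0.4715, -0.2915, 0.2774]
ee_rot: [[0.907, -0.421, -0.009], [-0.421, -0.907, -0.0], [-0.008, 0.004, -1.0]]
wrist_force: [-0.6, 0.7, -1.7]
gripper_width: 1.001
gripper_force: 0.0
```

Emit:
play_rows(commands="-0.25 0.1 -0.1 0.29 0.615 0;-0.25 0.1 -0.1 0.29 0.615 0;-0.25 0.1 -0.1 0.29 0.615 0;-0.25 0.1 -0.1 0.29 0.615 0;-0.25 0.1 -0.1 0.29 0.615 0;-0.25 0.1 -0.1 0.29 0.615 0;-0.25 0.1 -0.1 0.29 0.615 0;-0.25 0.1 -0.1 0.29 0.615 0;-0.25 0.1 -0.1 0.29 0.615 0;-0.25 0.1 -0.1 0.29 0.615 0;-0.25 0.1 -0.1 0.29 0.615 0;-0.25 0.1 -0.1 0.29 0.615 0;0 0 0 0 0 0;0 0 0 0 0 0")

```text
time_s: 16.0
tcp_pos: [0.381, -0.2556, 0.2431]
ee_rot: [[0.307, -0.424, -0.852], [-0.141, -0.906, 0.4], [-0.941, -0.003, -0.338]]
wrist_force: [-0.0, -0.5, 0.0]
gripper_width: 0.996
gripper_force: 0.0
```

```bash
python3 -c "
from rot import *
print(np.round(r.sense()['joints'],1)); st()
need(target(-25,-160),[.3634,-.2445,.18])
for n in ('top','scene'):
    im,d,c=cap(n); cv2.imwrite(f'pics/d_{n}.png',im)
i=cv2.imread('pics/d_scene.png');cv2.imwrite('pics/d.png',cv2.resize(i[100:320,150:420],(800,650))[:600])
"
```

```text
[ -18.3   41.9   11.3   -8.4 -129.2   82.5]
16.0 [ 0.381  -0.2556  0.2431] [[0.307, -0.424, -0.852], [-0.141, -0.906, 0.4], [-0.941, -0.003, -0.338]] 0.9957459885369923 0.0 [-0.  -0.5  0. ]
rot units [-0.027 -0.017  0.011] deg 0.29208972241773895
shift units [-0.587  0.371 -2.103]
```

View pics/d.png

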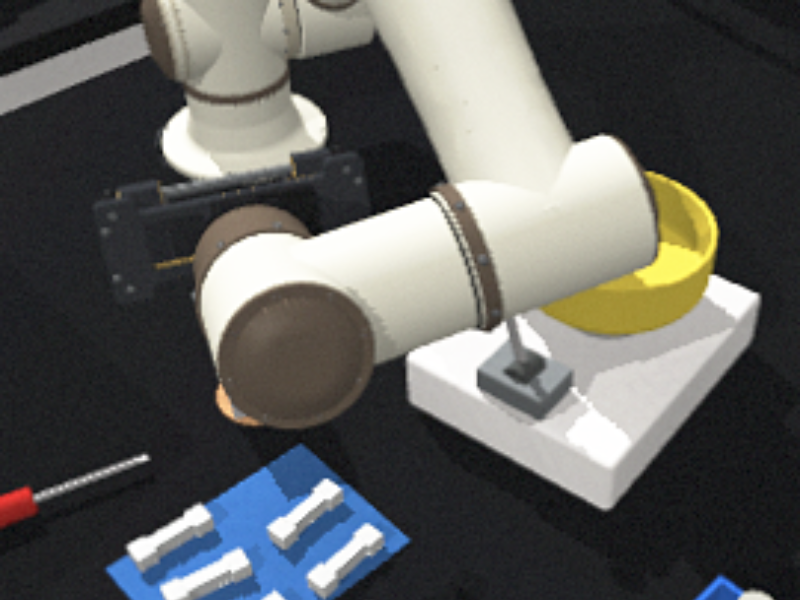

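The picture shows the tilted gripper ahead of the wrist, and the laterally offset forearm may come down over the lever. I'll check the arm's clearance from the depth.

```bash
python3 - <<'E'
from rot import *
Q=[]
for n in('top','scene'):
    im,d,c=cap(n); P=pts(d,c)[d>0]; Q.append(P[(P[:,2]>.19)&(P[:,0]>.1)&(P[:,0]<.85)&(P[:,1]>-.6)&(P[:,1]<.3)])
Q=np.vstack(Q)
for x0 in np.arange(.1,.85,.06):
    row=[]
    for y0 in np.arange(-.48,.18,.06):
        k=(abs(Q[:,0]-x0-.03)<.03)&(abs(Q[:,1]-y0-.03)<.03); row.append(f"{1000*Q[k,2].min():4.0f}/{1000*Q[k,2].max():4.0f}" if k.sum()>4 else "    -    ")
    print(f"{x0:.2f}",*row)
E
```

```text
0.10     -         -         -         -         -         -         -         -      205/ 369  191/ 365     -    
0.16     -         -         -         -         -         -         -         -      264/ 435  312/ 424     -    
0.22     -         -         -         -         -         -         -      412/ 498  389/ 510  402/ 463     -    
0.28     -         -         -         -      550/ 615  536/ 633  585/ 630  468/ 617  450/ 578     -         -    
0.34     -         -      243/ 307  240/ 258  251/ 623  528/ 633  538/ 633  483/ 636  460/ 636     -         -    
0.40     -      245/ 320  239/ 316  245/ 309  237/ 564  535/ 611  535/ 626  532/ 636  533/ 637     -         -    
0.46     -         -      257/ 342  244/ 336  253/ 558  506/ 574  505/ 563     -         -         -         -    
0.52     -      295/ 370  297/ 369  277/ 340  274/ 533  472/ 539     -         -         -         -         -    
0.58  354/ 363  323/ 394  320/ 393  352/ 437  403/ 497  426/ 494     -         -         -         -         -    
0.64  333/ 394  327/ 407  328/ 404  354/ 434  381/ 454  362/ 443     -         -         -         -         -    
0.70     -      327/ 379  333/ 394  327/ 415  342/ 420  368/ 415     -         -         -         -         -    
0.76     -         -         -         -      358/ 386     -         -         -         -         -         -    
0.82     -         -         -         -         -         -         -         -         -         -         -
```

The wrist would come down near the bottle at -160°, so I'll use -150°, which keeps the wrist about 5 cm higher. For the pour I'll yaw the tool so J5 stays clear of its limit.

Emit:
play_rows(commands="-0.135 0.09 0 -0.123 -0.263 0;-0.135 0.09 0 -0.123 -0.263 0;-0.135 0.09 0 -0.123 -0.263 0;-0.135 0.09 0 -0.123 -0.263 0;0 0 -0.6 0 0 0;0 0 -0.8 0 0 0;0 0 -0.8 0 0 0;0 0 -0.7 0 0 0;0 0 -0.4 0 0 0;0 0 0 0 0 0")

```text
time_s: 17.2
tcp_pos: [0.3646, -0.2443, 0.1436]
ee_rot: [[0.449, -0.424, -0.786], [-0.204, -0.906, 0.372], [-0.87, -0.007, -0.493]]
wrist_force: [-0.0, 0.8, 0.4]
gripper_width: 0.999
gripper_force: 0.0
```

```bash
python3 - <<'E'
from rot import *
st(); need(target(-25,-150),[.3647,-.245,.0665])
im,d,c=cap('scene'); im2,_,_=cap('top')
cv2.imwrite('pics/e.png',np.vstack([cv2.resize(im[140:360,190:420],(418,400)),cv2.resize(im2[150:300,300:460],(418,392))])[:600] if 0 else np.hstack([cv2.resize(im[140:360,190:420],(400,383)),cv2.resize(im2[130:280,290:447],(400,383))]))
E
```

```text
17.2 [ 0.3646 -0.2443  0.1436] [[0.449, -0.424, -0.786], [-0.204, -0.906, 0.372], [-0.87, -0.007, -0.493]] 0.9991357628884678 0.0 [-0.   0.8  0.4]
rot units [-0.064 -0.03   0.012] deg 0.6154154170919633
shift units [ 0.003 -0.025 -2.569]
```

View pics/e.png

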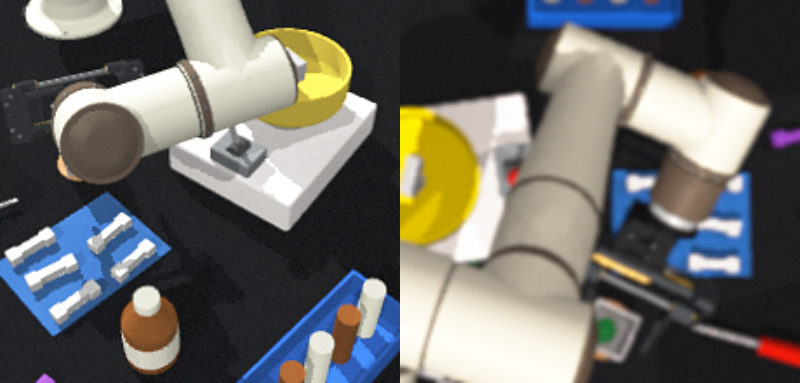

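```bash
python3 - <<'E'
from rot import *
for n in('top','scene'):
    im,d,c=cap(n); P=pts(d,c); Q=P[d>0]; Q=Q[Q[:,2]<.7]
    for nm,(x,y),R in(("bottle",(.702,-.386),.06),("lever",(.566,-.122),.05),("bar2",(.583,-.319),.05)):
        k=(np.hypot(Q[:,0]-x,Q[:,1]-y)<R)&(Q[:,2]>.19); print(n,nm,k.sum(),np.round(np.percentile(Q[k,2],[0,50,100]),3) if k.any() else '')
    H=Q[(Q[:,2]>.2)&(Q[:,0]>.5)&(Q[:,1]<-.05)]; j=np.argsort(H[:,0])[-5:]; print(H[j].mean(0).round(3)); print("rng x>.5 y", H[:,:2].max(0),H[:,:2].min(0), H[:,2].min())
E
```

```text
top bottle 69 [0.31  0.334 0.349]
top lever 303 [0.386 0.463 0.499]
top bar2 912 [0.256 0.324 0.352]
[ 1.299 -1.122  0.224]
rng x>.5 y [ 1.29990344 -0.1112359 ] [ 0.50000233 -1.27698344] 0.2000126222586991
scene bottle 1133 [0.286 0.32  0.349]
scene lever 500 [0.404 0.465 0.501]
scene bar2 406 [0.307 0.338 0.348]
[ 0.726 -0.178  0.318]
rng x>.5 y [ 0.72693045 -0.1097293 ] [ 0.50000453 -0.41705837] 0.24571718972259612
```

Emit:
play_rows(commands="0 -0.02 -0.5 0 0 0;0 0 -0.5 0 0 0;0 0 -0.4 0 0 0;0 0 -0.4 0 0 0;0 0 -0.4 0 0 0;0 0 -0.37 0 0 0;0 0 0 0 0 0")

```text
time_s: 18.1
tcp_pos: [0.3642, -0.2446, 0.0654]
ee_rot: [[0.447, -0.425, -0.787], [-0.203, -0.905, 0.373], [-0.871, -0.007, -0.491]]
wrist_force: [-0.4, -0.1, -0.2]
gripper_width: 1.001
gripper_force: 0.0
```

Emit:
play_rows(commands="0 0 0 0 0 0;0 0 0 0 0 0;0 0 0 0 0 0;0 0 0 0 0 0;0 0 0 0 0 0;0 0 0 0 0 0;0 0 0 0 0 0", grip=40)

```text
time_s: 18.8
tcp_pos: [0.3651, -0.245, 0.0674]
ee_rot: [[0.45, -0.424, -0.786], [-0.204, -0.906, 0.372], [-0.869, -0.007, -0.494]]
wrist_force: [1.4, -0.2, 2.1]
gripper_width: 0.712
gripper_force: 29.9
```

Emit:
play_rows(commands="0 0 0.2 0 0 0;0 0 0.4 0 0 0;0 0 0.6 0 0 0;0 0 0.7 0 0 0;0 0 0.7 0 0 0;0 0 0.7 0 0 0;0 0 0.7 0 0 0;0 0 0.7 0 0 0;0 0 0.7 0 0 0;0 0 0.7 0 0 0;0 0 0.6 0 0 0;0 0 0.3 0 0 0;0 0 0.1 0 0 0;0 0 0 0 0 0")

```text
time_s: 20.2
tcp_pos: [0.3648, -0.2448, 0.2798]
ee_rot: [[0.451, -0.424, -0.785], [-0.204, -0.905, 0.372], [-0.869, -0.008, -0.494]]
wrist_force: [-1.3, 0.4, -2.2]
gripper_width: 0.709
gripper_force: 29.9
```

```bash
python3 - <<'E'
from rot import *
st(); print(np.round(r.sense()['joints'],1))
im,d,c=cap('scene'); im2,d2,c2=cap('top')
cv2.imwrite('pics/f.png',np.hstack([cv2.resize(im[20:300,190:420],(329,400)),cv2.resize(im2[130:300,290:490],(470,400))]))
for im,d,c in((im,d,c),(im2,d2,c2)):
    P=pts(d,c); H=cv2.cvtColor(im,cv2.COLOR_BGR2HSV); h,s,v=[H[...,i].astype(int) for i in range(3)]
    x,y,z=[P[...,i] for i in range(3)]; m=(np.hypot(x-.37,y+.248)<.08)&(h<22)&(s>50)&(z<.015)&(z>-.008)&(v>60)
    q=P[m]; print(len(q)); 
    if len(q)>30: print(cv2.minEnclosingCircle(np.float32(q[:,:2]*1000)), cv2.minAreaRect(np.float32(q[:,:2]*1000)),np.median(q[:,2]))
need(target(-25,-150))
E
```

```text
20.2 [ 0.3648 -0.2448  0.2798] [[0.451, -0.424, -0.785], [-0.204, -0.905, 0.372], [-0.869, -0.008, -0.494]] 0.7088014792386305 29.88718544641415 [-1.3  0.4 -2.2]
[ -17.7   33.7    8.6   -8.2 -124.8   82. ]
556
((371.0679016113281, -247.04214477539062), 46.65642166137695) ((371.0755920410156, -249.36593627929688), (83.10096740722656, 88.25694274902344), 76.6495132446289) 0.002749931970393193
178
((367.30859375, -236.75180053710938), 46.96188735961914) ((364.6317138671875, -223.60760498046875), (91.91249084472656, 64.03421783447266), 14.755781173706055) 0.0027336268385896676
rot units [-0.069 -0.03   0.014] deg 0.6608669104918885
```

View pics/f.png

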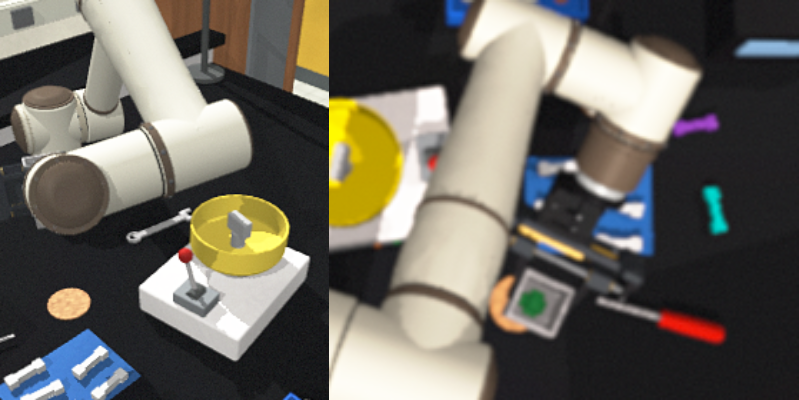

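The picture shows the cup held with the chips inside and the mat centred at (0.371,-0.249). I'll carry it over the bowl and bring the tool to pointing down, which tips the cup 60°.

Emit:
play_rows(commands="0.1 0.1 0.4 0 0 0;0.2 0.2 0.5 0 0 0;0.4 0.38 0.4 -0.185 -0.395 0;0.42 0.39 0.3 -0.185 -0.395 0;0.42 0.39 0.2 -0.185 -0.395 0;0.42 0.39 0.1 -0.185 -0.395 0;0.42 0.39 0 -0.185 -0.395 0;0.42 0.39 0 -0.185 -0.395 0;0.42 0.39 0 -0.185 -0.395 0;0.42 0.39 0 -0.185 -0.395 0;0.42 0.39 0 -0.185 -0.395 0;0.42 0.39 0 -0.185 -0.395 0;0.42 0.39 0 -0.185 -0.395 0;0.42 0.39 0 -0.185 -0.395 0;0.42 0.39 0 -0.185 -0.395 0;0.42 0.39 0 -0.185 -0.395 0;0.42 0.39 0 -0.185 -0.395 0;0.2 0.2 0 -0.185 -0.395 0;0 0 0 0 0 0")

```text
time_s: 22.2
tcp_pos: [0.5671, -0.0525, 0.3387]
ee_rot: [[0.91, -0.415, -0.002], [-0.415, -0.91, 0.007], [-0.005, -0.006, -1.0]]
wrist_force: [0.3, -0.4, -1.6]
gripper_width: 0.715
gripper_force: 29.9
```

Emit:
play_rows(commands="0 0 0 0 0 -0.4;0 0 0 0 0 -0.756;0 0 0 0 0 -0.756;0 0 0 0 0 -0.756;0 0 0 0 0 -0.756;0 0 0 0 0 -0.756;0 0 0 0 0 -0.756;0 0 0 0 0 -0.756;0 0 0 0 0 -0.756;0 0 0 0 0 -0.756;0 0 0 0 0 -0.356;0 0 0 0 0 0;0 0 0 0 0 0")

```text
time_s: 23.5
tcp_pos: [0.5682, -0.0546, 0.3374]
ee_rot: [[0.006, -1.0, 0.004], [-1.0, -0.006, 0.008], [-0.008, -0.004, -1.0]]
wrist_force: [0.2, 0.2, -2.2]
gripper_width: 0.71
gripper_force: 29.9
```

```bash
python3 -c "
from rot import *
print(np.round(r.sense()['joints'],1)); st(); need(target(-90,-90),[.5675,-.056,.25]); need(target(-90,-35))"
```

```text
[ 10.5  13.4   4.5  -0.4 -80.8 -10.1]
23.5 [ 0.5682 -0.0546  0.3374] [[0.006, -1.0, 0.004], [-1.0, -0.006, 0.008], [-0.008, -0.004, -1.0]] 0.709984516561329 29.887033194013384 [ 0.2  0.2 -2.2]
rot units [-0.052  0.026 -0.041] deg 0.6131726137050839
shift units [-0.022 -0.045 -2.913]
rot units [-6.452e+00  4.000e-03 -5.000e-02] deg 55.45188233279652
```

Emit:
play_rows(commands="0 0 -0.3 0 0 0;0 0 -0.5 0 0 0;0 0 -0.5 0 0 0;0 0 -0.5 -0.4 0 0;0 0 -0.4 -0.4 0 0;0 0 -0.3 -0.4 0 0;0 0 -0.2 -0.4 0 0;0 0 0 -0.4 0 0;0 0 0 -0.4 0 0;0 0 0 -0.4 0 0;0 0 0 -0.4 0 0;0 0 0 -0.4 0 0;0 0 0 -0.4 0 0;0 0 0 -0.4 0 0;0 0 0 -0.4 0 0;0 0 0 -0.5 0 0;0 0 0 -0.55 0 0;0 0 0 -0.6 0 0;0 0 0 0 0 0;0 0 0 0 0 0")

```text
time_s: 25.5
tcp_pos: [0.5683, -0.0545, 0.2552]
ee_rot: [[0.006, -1.0, 0.003], [-0.575, -0.006, -0.818], [0.818, 0.003, -0.575]]
wrist_force: [-0.2, 0.5, -1.8]
gripper_width: 0.711
gripper_force: 29.9
```

```bash
python3 - <<'E'
from rot import *
print(np.round(r.sense()['joints'],1)); st()
im,d,c=cap('scene'); im2,d2,c2=cap('top')
cv2.imwrite('pics/g.png',np.hstack([cv2.resize(im[80:280,260:430],(340,400)),cv2.resize(im2[130:270,230:390],(457,400))]))
E
```

```text
[ 29.7  23.8 -25.7  46.4 -79.8 -54.7]
25.5 [ 0.5683 -0.0545  0.2552] [[0.006, -1.0, 0.003], [-0.575, -0.006, -0.818], [0.818, 0.003, -0.575]] 0.7106789582056254 29.886929632925785 [-0.2  0.5 -1.8]
```

View pics/g.png

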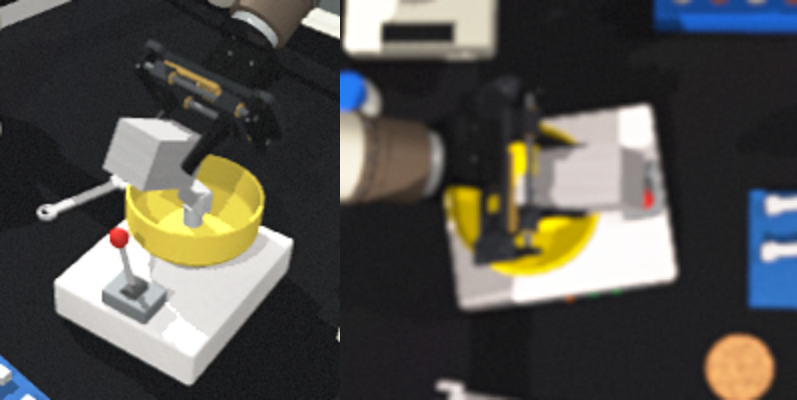

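The cup is tipped 115° over the near side of the bowl and no chips are visible yet. I'll tilt another 20°.

Emit:
play_rows(commands="0 0 0 0 0 0;0 0 0 0 0 0;0 0 0 -0.4 0 0;0 0 0.1 -0.5 0 0;0 0 0.1 -0.5 0 0;0 0 0.1 -0.5 0 0;0 0 0.1 -0.4 0 0;0 0 0 0 0 0;0 0 0 0 0 0;0 0 0 0 0 0;0 0 0 0 0 0;0 0 0 0 0 0")

```text
time_s: 26.8
tcp_pos: [0.5683, -0.0548, 0.2685]
ee_rot: [[0.004, -1.0, 0.004], [-0.263, -0.005, -0.965], [0.965, 0.003, -0.263]]
wrist_force: [-0.1, 0.7, -0.4]
gripper_width: 0.712
gripper_force: 29.9
```

```bash
cat > green.py <<'E'
from rot import *
def green():
    for n in('top','scene'):
        im,d,c=cap(n); P=pts(d,c); H=cv2.cvtColor(im,cv2.COLOR_BGR2HSV); h,s,v=[H[...,i].astype(int) for i in range(3)]
        m=((h>40)&(h<80)&(s>90)&(P[...,0]>.3)&(P[...,0]<.75)&(P[...,1]<.2)&(P[...,1]>-.45)).astype(np.uint8)
        k,l,st_,ce=cv2.connectedComponentsWithStats(m)
        for i in range(1,k):
            if st_[i,4]>2: print(n,st_[i,4],np.round(ce[i]),np.round(np.median(P[l==i],0),3))
        yield im
if __name__=="__main__":
    st(); a,b=green(); import sys
    cv2.imwrite(sys.argv[1],np.hstack([cv2.resize(b[80:280,260:430],(340,400)),cv2.resize(a[130:270,230:390],(457,400))]))
E
python3 green.py pics/g2.png
```

```text
26.8 [ 0.5683 -0.0548  0.2685] [[0.004, -1.0, 0.004], [-0.263, -0.005, -0.965], [0.965, 0.003, -0.263]] 0.711876366678996 29.88705807466431 [-0.1  0.7 -0.4]
top 22 [306. 212.] [ 0.526 -0.022  0.13 ]
top 5 [319. 233.] [ 0.464 -0.063 -0.002]
top 5 [327. 232.] [ 0.468 -0.093 -0.001]
scene 53 [337. 188.] [ 0.535 -0.029  0.131]
scene 62 [351. 192.] [ 0.576 -0.014  0.134]
```

Emit:
play_rows(commands="0 0 0.1 0.4 0 0;0 0 0.2 0.6 0 0;0 0 0.2 0.7 0 0;0 0 0.2 0.7 0 0;0 0 0.2 0.7 0 0;0 0 0.2 0.7 0 0;0 0 0.2 0.7 0 0;0 0 0.2 0.7 0 0;0 0 0.2 0.7 0 0;0 0 0.2 0.7 0 0;0 0 0.2 0.7 0 0;0 0 0.2 0.7 0 0;0 0 0 0.4 0 0;0 0 0 0 0 0")

```text
time_s: 28.3
tcp_pos: [0.5681, -0.0561, 0.3379]
ee_rot: [[0.002, -1.0, 0.005], [-0.999, -0.002, -0.044], [0.044, -0.005, -0.999]]
wrist_force: [0.1, -0.5, -1.0]
gripper_width: 0.71
gripper_force: 29.9
```

Emit:
play_rows(commands="0 0 0 0 0 0.4;0 0 0 0 0 0.756;0 0 0 0 0 0.756;0 0 0 0 0 0.756;0 0 0 0 0 0.756;0 0 0 0 0 0.756;0 0 0 0 0 0.756;0 0 0 0 0 0.756;0 0 0 0 0 0.756;0 0 0 0 0 0.756;0 0 0 0 0 0.356;0 0 0 0 0 0")

```text
time_s: 29.5
tcp_pos: [0.5676, -0.0544, 0.3361]
ee_rot: [[0.908, -0.418, 0.04], [-0.417, -0.909, -0.017], [0.044, -0.001, -0.999]]
wrist_force: [0.4, 0.1, -1.0]
gripper_width: 0.712
gripper_force: 29.9
```

Emit:
play_rows(commands="-0.42 -0.39 0 0.185 0.395 0;-0.42 -0.39 0 0.185 0.395 0;-0.42 -0.39 0 0.185 0.395 0;-0.42 -0.39 0 0.185 0.395 0;-0.42 -0.39 0 0.185 0.395 0;-0.42 -0.39 0 0.185 0.395 0;-0.42 -0.39 0 0.185 0.395 0;-0.42 -0.39 0 0.185 0.395 0;-0.42 -0.39 0 0.185 0.395 0;-0.42 -0.39 0 0.185 0.395 0;-0.42 -0.39 0 0.185 0.395 0;-0.42 -0.39 0 0.185 0.395 0;-0.42 -0.39 0 0.185 0.395 0;-0.42 -0.39 0 0.185 0.395 0;-0.42 -0.39 0 0.185 0.395 0;-0.42 -0.39 0 0.185 0.395 0;0 0 0 0 0 0;0 0 0 0 0 0")

```text
time_s: 31.3
tcp_pos: [0.367, -0.2419, 0.3364]
ee_rot: [[0.49, -0.424, -0.762], [-0.224, -0.906, 0.36], [-0.842, -0.006, -0.539]]
wrist_force: [0.2, 0.6, -1.0]
gripper_width: 0.71
gripper_force: 29.9
```

```bash
python3 green.py pics/h.png; python3 -c "
from rot import *
R=np.array([[.450,-.424,-.786],[-.204,-.906,.372],[-.869,-.007,-.494]])
need(R,[.3650,-.2450,.12])"
```

```text
31.3 [ 0.367  -0.2419  0.3364] [[0.49, -0.424, -0.762], [-0.224, -0.906, 0.36], [-0.842, -0.006, -0.539]] 0.7096454037507299 29.887216323004395 [ 0.2  0.6 -1. ]
top 38 [310. 194.] [ 0.588 -0.037  0.132]
top 15 [302. 200.] [ 0.567 -0.008  0.134]
top 17 [309. 203.] [ 0.557 -0.032  0.132]
top 19 [306. 212.] [ 0.526 -0.022  0.13 ]
scene 55 [338. 189.] [ 0.536 -0.028  0.13 ]
scene 61 [351. 192.] [ 0.575 -0.014  0.134]
rot units [ 0.158  0.328 -0.004] deg 3.1293546807159283
shift units [-0.073 -0.113 -7.243]
```

View pics/h.png

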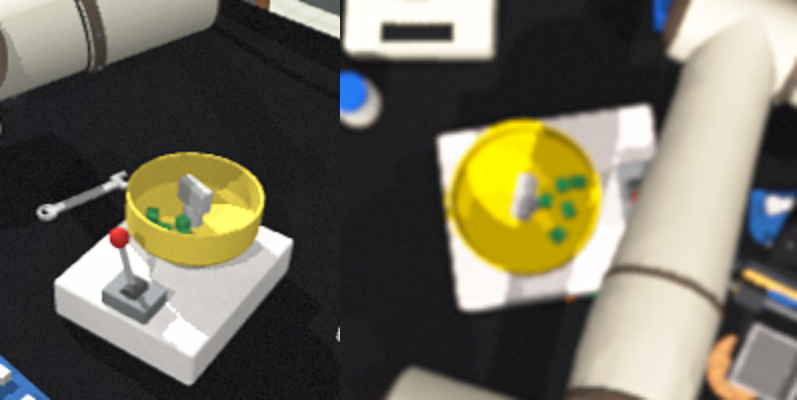

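All five chips lie in the bowl, at top crop (545-580,182-236), and the cup is empty. I'll put the cup back.

Emit:
play_rows(commands="-0.073 -0.113 -0.5 0.158 0.328 0;0 0 -0.8 0 0 0;0 0 -0.8 0 0 0;0 0 -0.8 0 0 0;0 0 -0.8 0 0 0;0 0 -0.8 0 0 0;0 0 -0.8 0 0 0;0 0 -0.8 0 0 0;0 0 -0.7 0 0 0;0 0 -0.5 0 0 0;0 0 -0.5 0 0 0;0 0 -0.4 0 0 0;0 0 -0.3 0 0 0;0 0 -0.15 0 0 0;0 0 -0.1 0 0 0;0 0 0 0 0 0;0 0 0 0 0 0")

```text
time_s: 33.1
tcp_pos: [0.3647, -0.2455, 0.0748]
ee_rot: [[0.449, -0.424, -0.786], [-0.203, -0.906, 0.373], [-0.87, -0.008, -0.493]]
wrist_force: [-0.3, 1.1, -0.5]
gripper_width: 0.713
gripper_force: 29.9
```

Emit:
play_rows(commands="0 0 -0.05 0 0 0;0 0 -0.05 0 0 0;0 0 -0.05 0 0 0;0 0 -0.05 0 0 0;0 0 -0.03 0 0 0;0 0 0 0 0 0;0 0 0 0 0 0")

```text
time_s: 33.8
tcp_pos: [0.3645, -0.2453, 0.0675]
ee_rot: [[0.449, -0.424, -0.787], [-0.203, -0.905, 0.373], [-0.87, -0.008, -0.492]]
wrist_force: [0.3, -0.2, -0.8]
gripper_width: 0.708
gripper_force: 29.9
```

Emit:
play_rows(commands="0 0 -0.04 0 0 0;0 0 0 0 0 0;0 0 0 0 0 0")

```text
time_s: 34.1
tcp_pos: [0.3644, -0.2453, 0.0674]
ee_rot: [[0.448, -0.424, -0.787], [-0.202, -0.906, 0.373], [-0.871, -0.008, -0.491]]
wrist_force: [0.9, 1.2, 6.4]
gripper_width: 0.71
gripper_force: 29.9
```

Emit:
play_rows(commands="0 0 0 0 0 0;0 0 0 0 0 0;0 0 0 0 0 0;0 0 0 0 0 0;0 0 0 0 0 0;0 0 0 0 0 0;0 0 0 0 0 0;0 0 0 0 0 0;0 0 0.2 0 0 0;0 0 0.4 0 0 0;0 0 0.7 0 0 0;0 0 0.8 0 0 0;0 0 0.8 0 0 0;0 0 0.8 0 0 0;0 0 0.8 0 0 0;0 0 0.8 0 0 0;0 0 0.3 0 0 0;0 0 0 0 0 0", grip=87)

```text
time_s: 35.9
tcp_pos: [0.3648, -0.2455, 0.2357]
ee_rot: [[0.452, -0.424, -0.785], [-0.204, -0.906, 0.372], [-0.868, -0.008, -0.496]]
wrist_force: [-0.2, 0.5, -0.1]
gripper_width: 1.002
gripper_force: 0.0
```

```bash
python3 - <<'E'
from rot import *
st(); need(target(0,-90),[.40,-.31,.26])
for n in('scene','top'):
    im,d,c=cap(n); P=pts(d,c)[d>0]; x,y,z=P.T
    k=(np.hypot(x-.371,y+.248)<.06)&(z>.09)&(z<.12); print(n,k.sum(),np.median(P[k],0).round(3),cv2.minAreaRect(np.float32(P[k][:,:2]*1000)) if k.sum()>10 else '')
E
```

```text
35.9 [ 0.3648 -0.2455  0.2357] [[0.452, -0.424, -0.785], [-0.204, -0.906, 0.372], [-0.868, -0.008, -0.496]] 1.0016984068563641 0.0 [-0.2  0.5 -0.1]
rot units [-1.585 -6.885  2.615] deg 64.74380164916973
shift units [ 1.174 -2.151  0.81 ]
scene 154 [ 0.394 -0.261  0.099] ((371.4095458984375, -248.9615936279297), (62.23337936401367, 64.44046020507812), 64.80455017089844)
top 82 [ 0.372 -0.25   0.103] ((369.6533203125, -246.6448211669922), (63.3027458190918, 61.43449401855469), 63.51983642578125)
```

The cup is upright on its mat. Before gripping the bars I'll level the tool and re-measure them.

Emit:
play_rows(commands="0.16 -0.35 0.16 -0.37 -0.79 0;0.16 -0.35 0.16 -0.37 -0.79 0;0.16 -0.35 0.16 -0.37 -0.79 0;0.16 -0.35 0.16 -0.37 -0.79 0;0.16 -0.35 0.16 -0.37 -0.79 0;0.16 -0.35 0.16 -0.37 -0.79 0;0.16 -0.35 0.16 -0.37 -0.79 0;0.16 -0.35 0.16 -0.37 -0.79 0;0 0 0 0 0 -0.8;0 0 0 0 0 -0.8;0 0 0 0 0 -0.8;0 0 0 0 0 -0.8;0 0 0 0 0 -0.8;0 0 0 0 0 -0.8;0 0 0 0 0 -0.8;0 0 0 0 0 -0.8;0 0 0 0 0 -0.5;0 0 0 0 0 0", grip=40)

```text
time_s: 37.8
tcp_pos: [0.4024, -0.329, 0.2711]
ee_rot: [[0.104, -0.995, 0.0], [-0.994, -0.104, 0.011], [-0.011, -0.001, -1.0]]
wrist_force: [1.2, -0.0, -0.3]
gripper_width: 0.462
gripper_force: 0.0
```

```bash
cat > bars.py <<'E'
from rot import *
from scipy import ndimage as nd
def bars(show=True):
    res=[]
    for n in('top','scene'):
        im,d,c=cap(n); P=pts(d,c); H=cv2.cvtColor(im,cv2.COLOR_BGR2HSV); h,s,v=[H[...,i].astype(int) for i in range(3)]
        x,y,z=[P[...,i] for i in range(3)]
        m=(x>.40)&(x<.68)&(y<-.22)&(y>-.52)&(z>.012)&(z<.03)&(s<110)&(v>90); l,k=nd.label(m)
        for i in range(1,k+1):
            if (l==i).sum()>15:
                ce,sz,a=cv2.minAreaRect(np.float32(P[l==i][:,:2]*1000)); a=a if sz[0]>sz[1] else a+90
                print(n,(l==i).sum(),np.round(ce,1),np.round(sorted(sz),1),"long",round((a+90)%180-90,1),round(np.median(z[l==i]),4))
if __name__=="__main__":
    bars(); st(); need(target(-84,-90),[.525,-.3135,.08])
E
python3 bars.py
```

```text
top 74 [ 584.2 -317.8] [15.9 68.1] long -85.7 0.0187
top 91 [ 581.1 -414.1] [21.9 68.5] long 87.4 0.0193
scene 47 [ 405.8 -246.2] [ 5.9 27.3] long 68.8 0.0224
scene 182 [ 525.2 -314.3] [21.9 70.4] long -83.3 0.0181
scene 185 [ 468.  -409.1] [20.4 69.3] long 87.0 0.018
scene 198 [ 586.3 -320.7] [22.6 70.8] long -83.9 0.0182
scene 198 [ 522.9 -412.3] [21.1 68. ] long 78.6 0.0178
scene 227 [ 583.1 -417.8] [20.8 68.8] long 87.8 0.0187
37.9 [ 0.4026 -0.3291  0.2716] [[0.106, -0.994, 0.001], [-0.994, -0.106, 0.011], [-0.011, -0.002, -1.0]] 0.46097248791242706 0.0 [-0.   0.3 -0.2]
rot units [-0.072  0.008 -0.01 ] deg 0.6237456984913013
shift units [ 4.08   0.521 -6.387]
```

The bars are unchanged. Bars C, D and E allow a normal waist grasp. For A and B I'll grip end to end so the body stays clear of the bottle. C goes first.

Emit:
play_rows(commands="0.51 0.065 -0.3 -0.01 0 0.01;0.51 0.065 -0.5 -0.01 0 0.01;0.51 0.065 -0.5 -0.01 0 0.01;0.51 0.065 -0.5 -0.01 0 0.01;0.51 0.065 -0.5 -0.01 0 0.01;0.51 0.065 -0.5 -0.01 0 0.01;0.51 0.065 -0.6 -0.01 0 0.01;0.5 0.065 -0.6 0 0 0.01;0 0 -0.8 0 0 0;0 0 -0.8 0 0 0;0 0 -0.8 0 0 0;0 0 -0.8 0 0 0;0 0 -0.8 0 0 0;0 0 -0.5 0 0 0;0 0 -0.3 0 0 0;0 0 0 0 0 0;0 0 0 0 0 0")

```text
time_s: 39.6
tcp_pos: [0.5256, -0.3138, 0.0088]
ee_rot: [[0.117, -0.993, 0.004], [-0.993, -0.117, -0.001], [0.002, -0.003, -1.0]]
wrist_force: [-0.0, 0.1, 0.5]
gripper_width: 0.462
gripper_force: 0.0
```

Emit:
play_rows(commands="0 0 -0.05 0 0 0;0 0 0 0 0 0;0 0 0 0 0 0;0 0 0 0 0 0;0 0 0 0 0 0;0 0 0.3 0 0 0;0 0 0.6 0 0 0;0 0 0.8 0 0 0;0 0 0.8 0 0 0;0 0 0.8 0 0 0;0 0 0.8 0 0 0;0 0 0.8 0 0 0;0 0 0.8 0 0 0;0 0 0.8 0 0 0;0 0 0 0 0 0", grip=0)

```text
time_s: 41.1
tcp_pos: [0.5269, -0.3147, 0.2071]
ee_rot: [[0.117, -0.993, 0.011], [-0.993, -0.117, -0.004], [0.006, -0.011, -1.0]]
wrist_force: [0.7, -1.0, -0.3]
gripper_width: 0.136
gripper_force: 30.0
```

Emit:
play_rows(commands="0.05 0.4 0.2 0 0 0.3;0.085 0.8 0.2 0 0 0.55;0.085 0.8 0.2 0 0 0.55;0.085 0.8 0.2 0 0 0.55;0.085 0.8 0 0 0 0.55;0.085 0.8 0 0 0 0.55;0.085 0.8 0 0 0 0.55;0.085 0.8 0 0 0 0.55;0.085 0.8 0 0 0 0.55;0.085 0.8 0 0 0 0.55;0.085 0.8 0 0 0 0.55;0.085 0.8 0 0 0 0.55;0.085 0.8 0 0 0 0.55;0.085 0.8 0 0 0 0.55;0.085 0.8 0 0 0 0.55;0.085 0.8 0 0 0 0.5;0.05 0.34 0 0 0 0;0 0 0 0 0 0;0 0 0 0 0 0")

```text
time_s: 43.0
tcp_pos: [0.5657, 0.0682, 0.2258]
ee_rot: [[0.984, -0.178, 0.0], [-0.178, -0.984, 0.002], [-0.0, -0.002, -1.0]]
wrist_force: [0.9, -0.2, -0.3]
gripper_width: 0.137
gripper_force: 30.0
```

Emit:
play_rows(commands="0 0 -0.4 0 0 0;0 0 -0.6 0 0 0;0 0 -0.6 0 0 0;0 0 -0.6 0 0 0;0 0 -0.4 0 0 0;0 0 -0.1 0 0 0;0 0 0 0 0 0")

```text
time_s: 43.7
tcp_pos: [0.5662, 0.068, 0.1449]
ee_rot: [[0.984, -0.179, 0.001], [-0.179, -0.984, 0.002], [0.001, -0.002, -1.0]]
wrist_force: [-0.4, 0.4, -0.4]
gripper_width: 0.133
gripper_force: 30.0
```

Emit:
play_rows(commands="0 0 0 0 0 0;0 0 0 0 0 0;0 0 0 0 0 0;0 0 0.4 0 0 0;0 0 0.7 0 0 0;0 0 0.7 0 0 0;0 0 0.7 0 0 0;0.15 -0.2 0.5 0 0 -0.5;-0.1 -0.8 0 0 0 -0.6;-0.1 -0.8 0 0 0 -0.6;-0.1 -0.8 0 0 0 -0.6;-0.1 -0.8 0 0 0 -0.6;-0.1 -0.8 0 0 0 -0.6;-0.1 -0.8 0 0 0 -0.6;-0.1 -0.8 0 0 0 -0.6;-0.1 -0.8 0 0 0 -0.6;-0.1 -0.8 0 0 0 -0.6;-0.1 -0.8 0 0 0 -0.6;-0.1 -0.8 0 0 0 -0.6;-0.1 -0.8 0 0 0 -0.6", grip=30)

```text
time_s: 45.7
tcp_pos: [0.5348, -0.2265, 0.2367]
ee_rot: [[0.231, -0.973, 0.005], [-0.973, -0.231, -0.001], [0.002, -0.005, -1.0]]
wrist_force: [-0.6, 0.3, -0.7]
gripper_width: 0.341
gripper_force: 0.0
```

```bash
python3 bars.py; python3 green.py pics/i.png
```

```text
top 87 [ 581.6 -414.1] [19.5 68.5] long 89.3 0.0198
top 86 [ 521.4 -411.1] [19.3 71.7] long 79.9 0.0196
top 85 [ 464.8 -407. ] [19.3 68.7] long 86.5 0.0199
scene 47 [ 406.3 -245.9] [ 6.6 26.5] long 59.4 0.0209
scene 187 [ 466.3 -409.3] [21.3 69.2] long 87.2 0.0175
scene 200 [ 586. -321.] [22.  70.8] long -86.3 0.0181
scene 199 [ 523.1 -412.3] [22.  67.9] long 78.5 0.0179
scene 229 [ 582.6 -417.7] [21.7 69.1] long 89.6 0.0182
45.8 [ 0.5345 -0.2277  0.2363] [[0.231, -0.973, 0.004], [-0.973, -0.231, -0.001], [0.002, -0.004, -1.0]] 0.3429260175097793 0.0 [ 0.3 -0.  -0.2]
rot units [ 0.01   0.029 -0.854] deg 7.344073874526567
shift units [-0.316 -2.86  -5.211]
45.8 [ 0.5345 -0.2277  0.2363] [[0.231, -0.973, 0.004], [-0.973, -0.231, -0.001], [0.002, -0.004, -1.0]] 0.3429260175097793 0.0 [ 0.3 -0.  -0.2]
scene 53 [338. 189.] [ 0.535 -0.028  0.13 ]
scene 61 [351. 192.] [ 0.575 -0.014  0.133]
```

View pics/i.png

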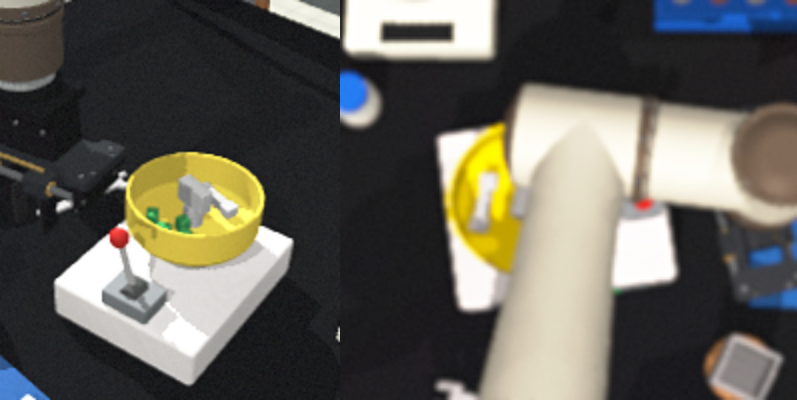

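Bar C lies on the +y side of the bowl. Bar D is next.

Emit:
play_rows(commands="-0.045 -0.68 -0.3 0 0 -0.315;-0.045 -0.68 -0.3 0 0 -0.315;-0.045 -0.68 -0.3 0 0 -0.315;-0.045 -0.68 -0.3 0 0 -0.315;-0.045 -0.68 -0.3 0 0 -0.315;-0.045 -0.68 -0.3 0 0 -0.315;-0.045 -0.68 -0.3 0 0 -0.315;-0.045 -0.68 -0.3 0 0 -0.315;-0.045 -0.68 -0.3 0 0 -0.315;0 0 -0.8 0 0 0;0 0 -0.8 0 0 0;0 0 -0.8 0 0 0;0 0 -0.8 0 0 0;0 0 -0.8 0 0 0;0 0 -0.6 0 0 0;0 0 -0.35 0 0 0;0 0 0 0 0 0;0 0 0 0 0 0", grip=40)

```text
time_s: 47.7
tcp_pos: [0.5236, -0.4089, 0.0065]
ee_rot: [[-0.186, -0.983, 0.004], [-0.983, 0.186, -0.002], [0.002, -0.004, -1.0]]
wrist_force: [-0.2, -0.2, -0.4]
gripper_width: 0.465
gripper_force: 0.0
```

Emit:
play_rows(commands="0 0 0 0 0 0;0 0 0 0 0 0;0 0 0 0 0 0;0 0 0 0 0 0;0 0 0.3 0 0 0;0 0 0.6 0 0 0;0 0 0.8 0 0 0;0 0 0.8 0 0 0;0 0 0.8 0 0 0;0 0 0.8 0 0 0;0 0 0.8 0 0 0;0 0 0.8 0 0 0;0 0 0.8 0 0 0;0 0 0.6 0 0 0;0 0 0 0 0 0", grip=0)

```text
time_s: 49.2
tcp_pos: [0.5238, -0.4101, 0.2229]
ee_rot: [[-0.187, -0.982, 0.009], [-0.982, 0.187, -0.006], [0.004, -0.01, -1.0]]
wrist_force: [0.1, -0.2, -0.6]
gripper_width: 0.137
gripper_force: 30.0
```

Emit:
play_rows(commands="0.05 0.4 0.1 0 0 0.3;0.095 0.8 0.1 0 0 0.68;0.095 0.8 0 0 0 0.68;0.095 0.8 0 0 0 0.68;0.095 0.8 0 0 0 0.68;0.095 0.8 0 0 0 0.68;0.095 0.8 0 0 0 0.68;0.095 0.8 0 0 0 0.68;0.095 0.8 0 0 0 0.68;0.095 0.8 0 0 0 0.68;0.095 0.8 0 0 0 0.68;0.095 0.8 0 0 0 0.68;0.095 0.8 0 0 0 0.68;0.095 0.8 0 0 0 0.68;0.095 0.8 0 0 0 0.68;0.095 0.8 0 0 0 0.65;0 0.08 0 0 0 0;0 0 0 0 0 0;0 0 0 0 0 0")

```text
time_s: 51.1
tcp_pos: [0.5662, -0.035, 0.2241]
ee_rot: [[0.982, -0.188, 0.0], [-0.188, -0.982, 0.002], [-0.0, -0.002, -1.0]]
wrist_force: [-0.8, -0.2, -0.9]
gripper_width: 0.137
gripper_force: 30.0
```

Emit:
play_rows(commands="0 0 -0.4 0 0 0;0 0 -0.6 0 0 0;0 0 -0.6 0 0 0;0 0 -0.5 0 0 0;0 0 -0.2 0 0 0;0 0 0 0 0 0")

```text
time_s: 51.7
tcp_pos: [0.566, -0.0354, 0.1543]
ee_rot: [[0.982, -0.189, -0.001], [-0.189, -0.982, 0.002], [-0.002, -0.002, -1.0]]
wrist_force: [-0.5, -0.4, -1.4]
gripper_width: 0.136
gripper_force: 30.0
```

Emit:
play_rows(commands="0 0 0 0 0 0;0 0 0 0 0 0;0 0 0 0 0 0;0 0 0.4 0 0 0;0 0 0.7 0 0 0;0 0 0.7 0 0 0;0 0 0.7 0 0 0;-0.2 -0.4 0 0 0 -0.3;-0.21 -0.8 0 0 0 -0.62;-0.21 -0.8 0 0 0 -0.62;-0.21 -0.8 0 0 0 -0.62;-0.21 -0.8 0 0 0 -0.62;-0.21 -0.8 0 0 0 -0.62;-0.21 -0.8 0 0 0 -0.62;-0.21 -0.8 0 0 0 -0.62;-0.21 -0.8 0 0 0 -0.62;-0.21 -0.8 0 0 0 -0.62;-0.21 -0.8 0 0 0 -0.62;-0.21 -0.8 0 0 0 -0.62;-0.21 -0.8 0 0 0 -0.62", grip=30)

```text
time_s: 53.7
tcp_pos: [0.4841, -0.3359, 0.2307]
ee_rot: [[0.214, -0.977, 0.003], [-0.977, -0.214, -0.0], [0.001, -0.003, -1.0]]
wrist_force: [-0.2, -0.0, -0.6]
gripper_width: 0.347
gripper_force: 0.0
```

```bash
python3 bars.py; python3 bowl.py; python3 green.py pics/j.png; python3 -c "
from rot import *
need(target(-93,-90),[.466,-.408,.0065])"
```

```text
scene 50 [ 404.6 -247.9] [ 5.5 31.4] long 63.6 0.022
scene 188 [ 467.5 -409.2] [22.3 68.5] long 86.6 0.0174
scene 199 [ 586.  -320.4] [20.2 70.7] long -84.9 0.0179
scene 228 [ 583.2 -417. ] [21.6 69.9] long 88.9 0.0183
53.8 [ 0.4837 -0.337   0.2304] [[0.214, -0.977, 0.002], [-0.977, -0.214, -0.0], [0.001, -0.002, -1.0]] 0.34357655235751966 0.0 [ 0.1  0.9 -0.9]
rot units [ 0.004  0.015 -0.737] deg 6.335158928630608
shift units [ 1.376  0.784 -5.013]
top rim c [0.5665 0.0166] R 0.0873 z 0.1643 162
  tilt [-0.007 -0.001  0.164]
scene rim c [0.5686 0.0135] R 0.0872 z 0.1611 525
  tilt [-0.004  0.001  0.161]
53.9 [ 0.4845 -0.3351  0.2305] [[0.218, -0.976, 0.003], [-0.976, -0.218, 0.0], [0.001, -0.003, -1.0]] 0.3411077081331302 0.0 [-0.3  0.6  0.5]
53.9 [ 0.4845 -0.3351  0.2305] [[0.218, -0.976, 0.003], [-0.976, -0.218, 0.0], [0.001, -0.003, -1.0]] 0.3411077081331302 0.0 [-0.3  0.6  0.5]
top 18 [308. 194.] [ 0.587 -0.028  0.134]
top 15 [302. 200.] [ 0.567 -0.008  0.135]
top 20 [306. 212.] [ 0.526 -0.022  0.131]
top 4 [318. 234.] [ 0.462 -0.061 -0.001]
top 3 [326. 232.] [ 0.468 -0.089 -0.003]
scene 6 [334. 187.] [ 0.526 -0.027  0.126]
scene 56 [351. 192.] [ 0.575 -0.013  0.133]
rot units [ 0.004  0.021 -1.826] deg 15.692662543194388
shift units [-0.637 -2.459 -7.474]
```

View pics/j.png

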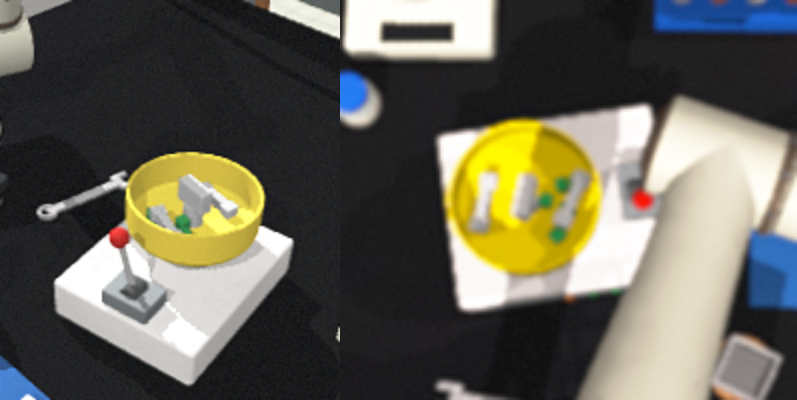

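Two bars are in the bowl, at crop (482,200) and (572,200), and both lie flat. Bar E is next.

Emit:
play_rows(commands="-0.105 -0.41 -0.2 0 0 -0.3;-0.105 -0.41 -0.3 0 0 -0.3;-0.105 -0.41 -0.3 0 0 -0.3;-0.105 -0.41 -0.3 0 0 -0.3;-0.105 -0.41 -0.4 0 0 -0.3;-0.105 -0.41 -0.5 0 0 -0.3;0 0 -0.8 0 0 0;0 0 -0.8 0 0 0;0 0 -0.8 0 0 0;0 0 -0.8 0 0 0;0 0 -0.8 0 0 0;0 0 -0.8 0 0 0;0 0 -0.45 0 0 0;0 0 -0.2 0 0 0;0 0 0 0 0 0;0 0 0 0 0 0", grip=40)

```text
time_s: 55.6
tcp_pos: [0.467, -0.4091, 0.0081]
ee_rot: [[-0.049, -0.999, 0.004], [-0.999, 0.049, -0.002], [0.002, -0.005, -1.0]]
wrist_force: [0.2, 0.8, -0.4]
gripper_width: 0.462
gripper_force: 0.0
```

Emit:
play_rows(commands="0 0 0 0 0 0;0 0 0 0 0 0;0 0 0 0 0 0;0 0 0 0 0 0;0 0 0.3 0 0 0;0 0 0.6 0 0 0;0 0 0.8 0 0 0;0 0 0.8 0 0 0;0 0 0.8 0 0 0;0 0 0.8 0 0 0;0 0 0.8 0 0 0;0 0 0.8 0 0 0;0 0 0.8 0 0 0;0 0 0.6 0 0 0;0 0 0 0 0 0", grip=0)

```text
time_s: 57.1
tcp_pos: [0.4676, -0.4094, 0.2241]
ee_rot: [[-0.049, -0.999, 0.009], [-0.999, 0.049, -0.005], [0.005, -0.009, -1.0]]
wrist_force: [-0.3, -1.1, -0.7]
gripper_width: 0.126
gripper_force: 30.0
```

Emit:
play_rows(commands="0.15 0.4 0 0 0 -0.05;0.29 0.78 0 0 0 -0.05;0.31 0.83 0 0 0 -0.05;0.31 0.83 0 0 0 -0.05;0.31 0.83 0 0 0 -0.05;0.31 0.83 0 0 0 -0.05;0.31 0.83 0 0 0 -0.05;0.31 0.83 0 0 0 -0.05;0.31 0.83 0 0 0 -0.05;0.31 0.83 0 0 0 -0.05;0.31 0.83 0 0 0 -0.05;0.31 0.83 0 0 0 -0.05;0.31 0.83 0 0 0 -0.05;0.31 0.83 0 0 0 -0.05;0.31 0.83 0 0 0 -0.05;0.31 0.83 0 0 0 -0.05;0.31 0.83 0 0 0 -0.05;0.11 0.17 0 0 0 -0.08;0 0 0 0 0 0;0 0 0 0 0 0")

```text
time_s: 59.1
tcp_pos: [0.6215, 0.0053, 0.2192]
ee_rot: [[-0.188, -0.982, 0.001], [-0.982, 0.188, -0.002], [0.002, -0.001, -1.0]]
wrist_force: [0.1, -0.1, 0.1]
gripper_width: 0.136
gripper_force: 30.0
```

Emit:
play_rows(commands="0.06 0 -0.4 0 0 0;0 0 -0.5 0 0 0;0 0 -0.5 0 0 0;0 0 -0.2 0 0 0;0 0 -0.1 0 0 0;0 0 0 0 0 0")

```text
time_s: 59.7
tcp_pos: [0.6241, 0.005, 0.169]
ee_rot: [[-0.188, -0.982, 0.002], [-0.982, 0.188, -0.002], [0.001, -0.003, -1.0]]
wrist_force: [-0.5, -0.1, -0.7]
gripper_width: 0.135
gripper_force: 30.0
```

Emit:
play_rows(commands="0 0 0 0 0 0;0 0 0 0 0 0;0 0 0 0 0 0;0 0 0.4 0 0 0;0 0 0.7 0 0 0;0 0 0.7 0 0 0;0 0 0.3 0 0 0;-0.05 -0.4 0 0 0 -0.4;-0.08 -0.8 0 0 0 -0.65;-0.1 -0.8 0 0 0 -0.65;-0.1 -0.8 0 0 0 -0.65;-0.1 -0.8 0 0 0 -0.65;-0.1 -0.8 0 0 0 -0.65;-0.1 -0.8 0 0 0 -0.65;-0.1 -0.8 0 0 0 -0.65;-0.1 -0.8 0 0 0 -0.65;-0.1 -0.8 0 0 0 -0.65;-0.1 -0.8 0 0 0 -0.65;-0.1 -0.8 0 0 0 -0.65;-0.1 -0.8 0 0 0 -0.65", grip=24)

```text
time_s: 61.7
tcp_pos: [0.587, -0.2954, 0.2324]
ee_rot: [[-0.989, -0.148, -0.001], [-0.148, 0.989, -0.003], [0.001, -0.003, -1.0]]
wrist_force: [0.5, 0.2, -0.2]
gripper_width: 0.275
gripper_force: 0.0
```

```bash
python3 bars.py;  python3 green.py pics/k.png; python3 -c "
from rot import *
need(target(-175.5,-90),[.5845,-.319,.0065])"
```

```text
top 84 [ 582.5 -317.8] [18.5 68.5] long -86.1 0.0197
top 88 [ 581.5 -414.1] [19.5 69.4] long 89.1 0.0197
scene 48 [ 405.9 -246.4] [ 5.3 27.2] long 68.1 0.0225
scene 197 [ 584.9 -320.2] [21.7 71.1] long -84.7 0.0181
scene 226 [ 583.  -417.3] [21.7 69.3] long 89.1 0.0183
61.8 [ 0.5865 -0.2969  0.232 ] [[-0.989, -0.148, -0.001], [-0.148, 0.989, -0.003], [0.002, -0.003, -1.0]] 0.27253746000350254 0.0 [0.1 1.1 0.9]
rot units [2.4000e-02 1.0000e-02 1.0183e+01] deg 87.51720244380165
shift units [-2.052 -0.554 -5.066]
61.8 [ 0.5865 -0.2969  0.232 ] [[-0.989, -0.148, -0.001], [-0.148, 0.989, -0.003], [0.002, -0.003, -1.0]] 0.27253746000350254 0.0 [0.1 1.1 0.9]
top 19 [308. 194.] [ 0.587 -0.029  0.135]
top 15 [302. 200.] [ 0.567 -0.008  0.134]
top 20 [306. 212.] [ 0.526 -0.022  0.13 ]
scene 7 [334. 188.] [ 0.527 -0.028  0.125]
scene 57 [351. 192.] [ 0.575 -0.014  0.134]
rot units [ 0.018 -0.007 -0.491] deg 4.220674921384282
shift units [-0.083 -0.809 -7.519]
```

View pics/k.png

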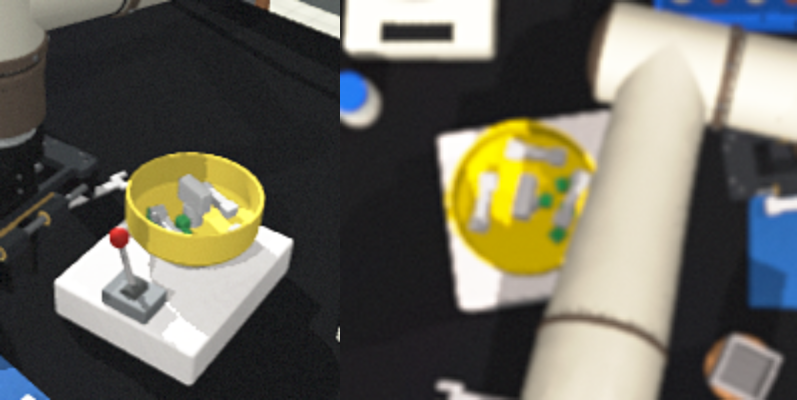

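Three bars are in the bowl. I'll grip bar A end to end.

Emit:
play_rows(commands="-0.02 -0.15 -0.2 0 0 -0.1;-0.02 -0.15 -0.3 0 0 -0.1;-0.02 -0.15 -0.4 0 0 -0.1;-0.02 -0.15 -0.5 0 0 -0.1;-0.01 -0.14 -0.6 0 0 -0.09;0 0 -0.8 0 0 0;0 0 -0.8 0 0 0;0 0 -0.8 0 0 0;0 0 -0.8 0 0 0;0 0 -0.8 0 0 0;0 0 -0.6 0 0 0;0 0 -0.5 0 0 0;0 0 -0.3 0 0 0;0 0 0 0 0 0;0 0 0 0 0 0", grip=78)

```text
time_s: 63.4
tcp_pos: [0.585, -0.3169, 0.0107]
ee_rot: [[-0.997, -0.079, -0.0], [-0.079, 0.997, -0.004], [0.0, -0.004, -1.0]]
wrist_force: [-0.3, -0.3, -1.4]
gripper_width: 0.893
gripper_force: 0.0
```

Emit:
play_rows(commands="0 0 -0.12 0 0 0;0 0 0 0 0 0;0 0 0 0 0 0;0 0 0 0 0 0;0 0 0 0 0 0;0 0 0.3 0 0 0;0 0 0.6 0 0 0;0 0 0.8 0 0 0;0 0 0.8 0 0 0;0 0 0.8 0 0 0;0 0 0.8 0 0 0;0 0 0.8 0 0 0;0 0 0.8 0 0 0;0 0 0.8 0 0 0;0 0 0.6 0 0 0;0 0 0 0 0 0", grip=60)

```text
time_s: 65.0
tcp_pos: [0.5858, -0.3173, 0.2236]
ee_rot: [[-0.997, -0.079, 0.005], [-0.079, 0.997, -0.006], [-0.005, -0.006, -1.0]]
wrist_force: [0.3, -0.2, 0.1]
gripper_width: 0.798
gripper_force: 30.0
```

Emit:
play_rows(commands="-0.08 0.4 0 0 0 -0.12;-0.16 0.76 0 0 0 -0.12;-0.16 0.79 0 0 0 -0.12;-0.16 0.79 0 0 0 -0.12;-0.16 0.79 0 0 0 -0.12;-0.16 0.79 0 0 0 -0.12;-0.16 0.79 0 0 0 -0.12;-0.16 0.79 0 0 0 -0.12;-0.16 0.79 0 0 0 -0.12;-0.16 0.79 0 0 0 -0.12;-0.16 0.79 0 0 0 -0.12;-0.16 0.79 0 0 0 -0.12;-0.16 0.79 0 0 0 -0.12;-0.16 0.79 0 0 0 -0.12;-0.16 0.79 0 0 0 -0.12;0 0 -0.5 0 0 0;0 0 -0.7 0 0 0;0 0 -0.5 0 0 0;0 0 0 0 0 0;0 0 0 0 0 0")

```text
time_s: 67.0
tcp_pos: [0.5147, 0.026, 0.1683]
ee_rot: [[-0.982, 0.19, -0.003], [0.19, 0.982, -0.003], [0.002, -0.004, -1.0]]
wrist_force: [0.9, -0.6, -0.6]
gripper_width: 0.8
gripper_force: 30.0
```

Emit:
play_rows(commands="0 0 0 0 0 0;0 0 0 0 0 0;0 0 0 0 0 0;0 0 0.4 0 0 0;0 0 0.7 0 0 0;0 0 0.7 0 0 0;0 0 0.3 0 0 0;0.1 -0.4 0 0 0 0.1;0.15 -0.9 0 0 0 0.1;0.15 -0.9 0 0 0 0.1;0.15 -0.9 0 0 0 0.1;0.15 -0.9 0 0 0 0.1;0.15 -0.9 0 0 0 0.1;0.15 -0.9 0 0 0 0.1;0.15 -0.9 0 0 0 0.1;0.15 -0.9 0 0 0 0.1;0.15 -0.9 0 0 0 0.1;0.15 -0.9 0 0 0 0.1;0.15 -0.9 0 0 0 0.1;0.15 -0.9 0 0 0 0.1", grip=80)

```text
time_s: 69.0
tcp_pos: [0.5719, -0.3109, 0.2317]
ee_rot: [[-1.0, -0.004, -0.001], [-0.004, 1.0, -0.003], [0.001, -0.003, -1.0]]
wrist_force: [-0.6, 0.9, 0.5]
gripper_width: 0.917
gripper_force: 0.0
```

```bash
python3 bars.py;  python3 green.py pics/l.png; python3 -c "
from rot import *
need(target(179.3,-90),[.5823,-.4157,.0065])"
```

```text
top 31 [ 577.7 -396.9] [11.7 37. ] long -89.1 0.0176
scene 38 [ 406. -244.] [ 5.6 23.5] long 62.7 0.0201
scene 229 [ 583.1 -417.4] [19.8 69.2] long 89.4 0.0185
69.1 [ 0.5718 -0.3125  0.2309] [[-1.0, -0.0, -0.002], [-0.0, 1.0, -0.003], [0.002, -0.003, -1.0]] 0.9193404025739008 0.0 [-0.2 -0.2 -0.7]
rot units [2.7000e-02 8.0000e-03 1.1167e+01] deg 95.97590368615558
shift units [-1.562 -0.033 -5.029]
69.1 [ 0.5718 -0.3125  0.2309] [[-1.0, -0.0, -0.002], [-0.0, 1.0, -0.003], [0.002, -0.003, -1.0]] 0.9193404025739008 0.0 [-0.2 -0.2 -0.7]
top 18 [308. 194.] [ 0.587 -0.028  0.134]
top 15 [302. 200.] [ 0.566 -0.008  0.136]
top 19 [306. 212.] [ 0.526 -0.022  0.131]
scene 6 [334. 187.] [ 0.526 -0.027  0.126]
scene 54 [351. 192.] [ 0.575 -0.014  0.134]
rot units [ 0.016 -0.014 -0.097] deg 0.8508014864451919
shift units [ 0.356 -3.521 -7.488]
```

View pics/l.png

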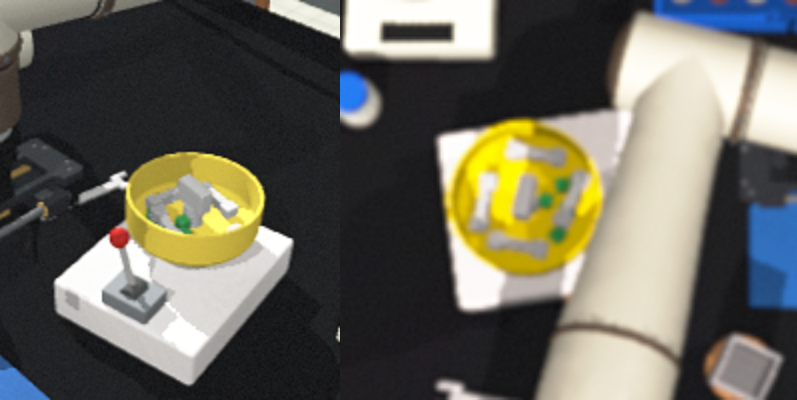

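Four bars lie flat round the post. Bar B is next.

Emit:
play_rows(commands="0.03 -0.35 -0.2 0 0 -0.01;0.04 -0.4 -0.2 0 0 -0.01;0.04 -0.4 -0.2 0 0 -0.01;0.04 -0.4 -0.2 0 0 -0.01;0.04 -0.4 -0.2 0 0 -0.01;0.04 -0.4 -0.2 0 0 -0.01;0.04 -0.4 -0.3 0 0 -0.01;0.04 -0.4 -0.3 0 0 -0.01;0.04 -0.37 -0.4 0 0 -0.01;0 0 -0.8 0 0 0;0 0 -0.8 0 0 0;0 0 -0.8 0 0 0;0 0 -0.8 0 0 0;0 0 -0.8 0 0 0;0 0 -0.65 0 0 0;0 0 -0.4 0 0 0;0 0 -0.2 0 0 0;0 0 0 0 0 0;0 0 0 0 0 0", grip=80)

```text
time_s: 71.1
tcp_pos: [0.5831, -0.4159, 0.0091]
ee_rot: [[-1.0, 0.01, 0.0], [0.01, 1.0, -0.004], [-0.0, -0.004, -1.0]]
wrist_force: [0.7, -0.1, 0.3]
gripper_width: 0.918
gripper_force: 0.0
```

Emit:
play_rows(commands="0 0 -0.08 0 0 0;0 0 0 0 0 0;0 0 0 0 0 0;0 0 0 0 0 0;0 0 0 0 0 0;0 0 0.3 0 0 0;0 0 0.6 0 0 0;0 0 0.8 0 0 0;0 0 0.8 0 0 0;0 0 0.8 0 0 0;0 0 0.8 0 0 0;0 0 0.8 0 0 0;0 0 0.8 0 0 0;0 0 0.8 0 0 0;0 0 0.8 0 0 0;0 0 0 0 0 0", grip=60)

```text
time_s: 72.7
tcp_pos: [0.5839, -0.4166, 0.23]
ee_rot: [[-1.0, 0.01, 0.006], [0.009, 1.0, -0.008], [-0.006, -0.008, -1.0]]
wrist_force: [0.5, 0.7, 0.2]
gripper_width: 0.797
gripper_force: 30.0
```

Emit:
play_rows(commands="-0.03 0.4 0 0 0 0.3;-0.03 0.8 0 0 0 0.5;-0.03 0.9 0 0 0 0.5;-0.03 0.9 0 0 0 0.5;-0.03 0.9 0 0 0 0.5;-0.03 0.9 0 0 0 0.5;-0.03 0.9 0 0 0 0.5;-0.03 0.9 0 0 0 0.5;-0.03 0.9 0 0 0 0.5;-0.03 0.9 0 0 0 0.5;-0.03 0.9 0 0 0 0.5;-0.03 0.9 0 0 0 0.5;-0.03 0.9 0 0 0 0.5;-0.03 0.9 0 0 0 0.5;-0.03 0.9 0 0 0 0.5;-0.03 0.9 0 0 0 0.5;-0.03 0.9 0 0 0 0.5;-0.03 0.9 0 0 0 0.5;-0.03 0.5 0 0 0 0.4;0 0 0 0 0 0")

```text
time_s: 74.7
tcp_pos: [0.5638, 0.0695, 0.2231]
ee_rot: [[-0.195, -0.981, -0.0], [-0.981, 0.195, -0.002], [0.002, -0.0, -1.0]]
wrist_force: [0.6, -0.2, -0.8]
gripper_width: 0.801
gripper_force: 30.0
```

Emit:
play_rows(commands="0 0 0 0 0 0;0 0 0 0 0 0")

```text
time_s: 74.9
tcp_pos: [0.5647, 0.067, 0.2241]
ee_rot: [[-0.2, -0.98, 0.001], [-0.98, 0.2, -0.002], [0.002, -0.002, -1.0]]
wrist_force: [0.2, 0.0, -0.2]
gripper_width: 0.798
gripper_force: 30.0
```

Emit:
play_rows(commands="0.04 0 -0.4 0 0 0;0 0 -0.6 0 0 0;0 0 -0.6 0 0 0;0 0 -0.4 0 0 0;0 0 -0.2 0 0 0;0 0 0 0 0 0")

```text
time_s: 75.5
tcp_pos: [0.5662, 0.0671, 0.1577]
ee_rot: [[-0.2, -0.98, 0.001], [-0.98, 0.2, -0.003], [0.002, -0.001, -1.0]]
wrist_force: [-0.1, 0.3, -0.7]
gripper_width: 0.801
gripper_force: 30.0
```

Emit:
play_rows(commands="0 0 0 0 0 0;0 0 0 0 0 0;0 0 0 0 0 0;0 0 0.3 0 0 0;0 0 0.7 0 0 0;0 0 0.8 0 0 0;0 0 0.7 0 0 0;-0.3 -0.3 0 0 0 0.3;-0.8 -0.5 0 0 0 0.4;-0.9 -0.8 0 0 0 0.4;-0.9 -0.8 0 0 0 0.4;-0.9 -0.8 0 0 0 0.4;-0.9 -0.8 0 0 0 0.4;-0.4 -0.8 0 0 0 0;0 -0.8 0 0 0 0;0 -0.8 0 0 0 0;0 0 0 0 0 0", grip=76)

```text
time_s: 77.2
tcp_pos: [0.4136, -0.1261, 0.2348]
ee_rot: [[0.141, -0.99, 0.005], [-0.99, -0.141, -0.001], [0.002, -0.005, -1.0]]
wrist_force: [0.2, 0.3, -0.2]
gripper_width: 0.872
gripper_force: 0.0
```

```bash
cat > fin.py <<'E'
from bars import *
import bowl,sys
bars(); bowl.bowl(); st(); need(target(-81,-90),[.520,-.1293,.152])
for n in('top','scene'):
    im,d,c=cap(n); P=pts(d,c); H=cv2.cvtColor(im,cv2.COLOR_BGR2HSV); h,s,v=[H[...,i].astype(int) for i in range(3)]; x,y,z=[P[...,i] for i in range(3)]
    rd=((h<6)|(h>174))&(s>150)&(z>.12)&(z<.2)&(x>.45)&(x<.72)&(y<-.05)&(y>-.2); print(n,"ball",rd.sum(),np.round(np.median(P[rd],0),4))
    k=(np.hypot(x-.371,y+.248)<.06)&(z>.09)&(z<.12)
    if k.sum()>10: print(" cup",np.round(cv2.minAreaRect(np.float32(P[k][:,:2]*1000))[0],1))
    g=(np.hypot(x-.5677,y-.0155)<.085)&(s<110)&(v>60)&(z>.118); l,q=nd.label(g)
    for i in range(1,q+1):
        if (l==i).sum()>12: t=P[l==i]; print("  in bowl",len(t),np.round(np.median(t,0)-[.5677,.0155,.074],3),"zmax",round(t[:,2].max()-.074,3))
    cv2.imwrite(f"pics/fin_{n}.png",im)
E
python3 fin.py
```

```text
scene 44 [ 406.2 -245.8] [ 5.2 27.2] long 69.7 0.0213
top rim c [0.5666 0.0167] R 0.0872 z 0.1652 141
  tilt [-0.009 -0.002  0.165]
scene rim c [0.5686 0.0137] R 0.0872 z 0.1614 501
  tilt [-0.003  0.001  0.161]
77.4 [ 0.4137 -0.124   0.2341] [[0.144, -0.99, 0.004], [-0.99, -0.144, -0.001], [0.001, -0.004, -1.0]] 0.8737141607467195 0.0 [-0.4  0.3 -0.3]
rot units [0.003 0.026 0.082] deg 0.7372190062594972
shift units [ 3.544 -0.177 -2.738]
top ball 28 [ 0.5634 -0.1214  0.1785]
 cup [ 369.2 -247.2]
  in bowl 103 [ 0.058 -0.009  0.057] zmax 0.064
  in bowl 123 [-0.001  0.05   0.073] zmax 0.083
  in bowl 113 [-0.002 -0.052  0.074] zmax 0.082
  in bowl 113 [-0.003 -0.003  0.102] zmax 0.11
  in bowl 106 [-0.053  0.01   0.057] zmax 0.065
scene ball 72 [ 0.571  -0.129   0.1735]
 cup [ 370.3 -248.2]
  in bowl 720 [ 0.    -0.005  0.072] zmax 0.106
```

All bars and chips are in the bowl, the sheet is empty and the cup is on its mat. The lever is next, with closed fingers.

Emit:
play_rows(commands="0.3 -0.02 0 0 0 0.08;0.5 -0.02 0 0 0 0;0.6 -0.02 0 0 0 0;0.6 -0.02 0 0 0 0;0.6 -0.02 -0.1 0 0 0;0.5 -0.02 -0.3 0 0 0;0.3 -0.02 -0.5 0 0 0;0 0 -0.6 0 0 0;0 0 -0.6 0 0 0;0 0 -0.5 0 0 0;0 0 -0.15 0 0 0;0 0 0 0 0 0", grip=0)

```text
time_s: 78.7
tcp_pos: [0.5161, -0.1286, 0.1504]
ee_rot: [[0.156, -0.988, 0.002], [-0.988, -0.156, -0.001], [0.001, -0.001, -1.0]]
wrist_force: [0.4, -0.4, 1.1]
gripper_width: 0.013
gripper_force: 0.0
```

Emit:
play_rows(commands="0.2 0.03 0 0 0 0;0.25 0.04 0 0 0 0;0.25 0.04 0 0 0 0;0.25 0.04 0 0 0 0;0.25 0.04 0 0 0 0;0.25 0.04 0 0 0 0;0.25 0.04 0 0 0 0;0.25 0.04 0 0 0 0;0.2 0.03 0 0 0 0;0.2 0.03 0 0 0 0;0 0 0 0 0 0")

```text
time_s: 79.8
tcp_pos: [0.5869, -0.1173, 0.1509]
ee_rot: [[0.156, -0.988, 0.003], [-0.988, -0.156, -0.001], [0.001, -0.003, -1.0]]
wrist_force: [-0.3, 0.4, 0.2]
gripper_width: 0.005
gripper_force: 0.0
```

```bash
python3 fin.py | grep -E "ball|rim|\["
```

```text
scene 47 [ 405.8 -245.4] [ 6.9 26.3] long 64.4 0.0199
top rim c [0.5655 0.0155] R 0.0861 z 0.1646 70
  tilt [-0.005 -0.002  0.164]
scene rim c [0.5669 0.0117] R 0.0886 z 0.1618 257
  tilt [-0.013 -0.03   0.163]
80.0 [ 0.586  -0.1175  0.1512] [[0.156, -0.988, 0.003], [-0.988, -0.156, -0.001], [0.001, -0.003, -1.0]] 0.005219161208482835 0.0 [-0.1 -0.1  0.1]
rot units [0.004 0.022 0.005] deg 0.19658594992637785
shift units [-2.2   -0.393  0.026]
top ball 0 [nan nan nan]
 cup [ 369.5 -246.9]
  in bowl 2645 [-0.008 -0.001  0.423] zmax 0.488
  in bowl 65 [-0.056 -0.007  0.058] zmax 0.065
scene ball 83 [ 0.6143 -0.1221  0.174 ]
 cup [ 370.9 -248.6]
  in bowl 3227 [ 0.009 -0.004  0.421] zmax 0.487
  in bowl 199 [0.006 0.044 0.072] zmax 0.106
  in bowl 35 [ 0.001 -0.057  0.073] zmax 0.076
  return _methods._mean(a, axis=axis, dtype=dtype,
  ret = um.true_divide(
```

Emit:
play_rows(commands="0.15 0.024 0 0 0 0;0.15 0.024 0 0 0 0;0.1 0.016 0 0 0 0;0.1 0.016 0 0 0 0;0 0 0 0 0 0;0 0 0 0 0 0")

```text
time_s: 80.7
tcp_pos: [0.6015, -0.1151, 0.1514]
ee_rot: [[0.156, -0.988, 0.004], [-0.988, -0.156, -0.001], [0.001, -0.004, -1.0]]
wrist_force: [-0.4, 0.0, -0.9]
gripper_width: 0.007
gripper_force: 0.0
```

Emit:
play_rows(commands="0.08 0.013 0 0 0 0;0.08 0.013 0 0 0 0;0.08 0.013 0 0 0 0;0 0 0 0 0 0;0 0 0 0 0 0")

```text
time_s: 81.2
tcp_pos: [0.6044, -0.1146, 0.1511]
ee_rot: [[0.155, -0.988, -0.006], [-0.988, -0.155, -0.001], [0.0, 0.006, -1.0]]
wrist_force: [-8.9, -0.7, 5.4]
gripper_width: 0.008
gripper_force: 4.5
```

The lever is against its stop. I'll back off and retreat.

Emit:
play_rows(commands="-0.2 -0.03 0 0 0 0;-0.4 -0.06 0 0 0 0;-0.8 -0.12 0 0 0 0;-0.4 -0.06 0.5 0 0 0;0 0 0.8 0 0 0;0 0 0.8 0 0 0;-0.8 0 0.5 0 0 0;-0.9 -0.3 0 0 0 0;-0.9 -0.3 0 0 0 0;-0.9 -0.3 0 0 0 0;0 -0.9 0 0 0 0;0 -0.9 0 0 0 0;0 -0.9 0 0 0 0;0 -0.9 0 0 0 0;0 -0.9 0 0 0 0;0 -0.9 0 0 0 0;0 0 0 0 0 0;0 0 0 0 0 0")

```text
time_s: 83.0
tcp_pos: [0.4489, -0.3113, 0.2291]
ee_rot: [[0.154, -0.988, 0.004], [-0.988, -0.154, -0.001], [0.001, -0.004, -1.0]]
wrist_force: [0.1, 1.3, -0.2]
gripper_width: 0.003
gripper_force: 0.0
```

```bash
python3 fin.py | grep -vE "tilt|units"; python3 -c "
import cv2,numpy as np
b=cv2.imread('pics/fin_scene.png');a=cv2.imread('pics/fin_top.png')
cv2.imwrite('pics/m.png',np.hstack([cv2.resize(b[120:300,200:430],(400,313),interpolation=cv2.INTER_CUBIC),cv2.resize(a[130:282,240:434],(400,313),interpolation=cv2.INTER_CUBIC)]))"
```

```text
scene 47 [ 405.1 -245.1] [ 7.3 26.2] long 68.6 0.0197
top rim c [0.5665 0.0166] R 0.0873 z 0.1649 160
scene rim c [0.5686 0.0137] R 0.0871 z 0.161 487
83.2 [ 0.4493 -0.3103  0.2295] [[0.157, -0.988, 0.004], [-0.988, -0.157, -0.001], [0.001, -0.004, -1.0]] 0.004770268878302811 0.0 [0.2 0.3 0.3]
top ball 14 [ 0.6255 -0.1097  0.1738]
 cup [ 369.5 -246.8]
  in bowl 104 [ 0.058 -0.006  0.057] zmax 0.066
  in bowl 121 [-0.003  0.05   0.073] zmax 0.081
  in bowl 116 [-0.003 -0.052  0.074] zmax 0.082
  in bowl 112 [-0.002 -0.003  0.102] zmax 0.108
  in bowl 103 [-0.053  0.01   0.057] zmax 0.063
scene ball 76 [ 0.6316 -0.1196  0.1677]
 cup [ 370.9 -248.6]
  in bowl 725 [-0.    -0.006  0.072] zmax 0.105
```

View pics/m.png

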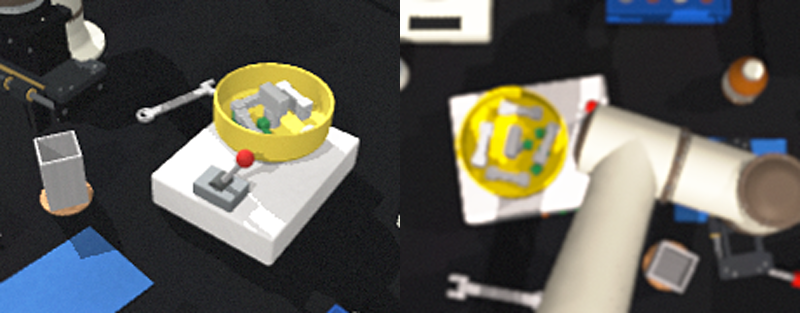

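The last picture shows the sheet empty, the cup upright on its mat at (65,170), every bar in the bowl and the lever over at (245,158). I'll hand in.

```bash
python3 -c "
from station import r
print(r.finish_job())"
```

```text
the job is handed in; nothing more can be done
None
```

I handed the job in at about 83 s; the verdict wasn't shown. By my last measurements the bowl is home with all five bars in it (the five chips, counted after pouring, now partly lie under bars), the empty cup is upright on its mat, the lever is against its far stop, and the arm never went near the jar or touched the bottle.

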